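# Set up the slot gauges and sort salvaged bushings

## Task

Lay each slotted gauge plate fully down on the green catch box whose tongues match its notches, and let go of both plates before gauging anything. Then sort every bronze bushing with the slots: one that passes the narrow no-go slot is undersize and must drop through it into that box; one that stops there but passes the wide go slot is good and must drop through the go slot into its box; one that stops at both is oversize and goes in the open grey tray. Leave both plates in place and do not shift the jar, tin, nuts, block or pulley.

Things in the scene. Friction and masses are not known exactly. Their poses are not given: they have to be found in the camera images.
- box_go: Catch box, green sheet steel, fixed, 115 mm high; origin at bench level under the centre of its deck opening; x along the box to its clear front window (box spans x -55 to +145, y -55 to +55 mm). Deck at x -55 to +55, then a clear cover at the same height; what falls in slides forward under it. Two tongues 8 (x) by 12 (y) mm stand 14 mm above the deck at x = +43 and -43 mm, both at y = 0.
- box_nogo: Catch box, green sheet steel, fixed, 115 mm high; origin at bench level under the centre of its deck opening; x along the box to its clear front window (box spans x -55 to +145, y -55 to +55 mm). Deck at x -55 to +55, then a clear cover at the same height; what falls in slides forward under it. Two tongues 8 (x) by 12 (y) mm stand 14 mm above the deck at x = +43 and -43 mm, at y = +17 and -17 mm.
- deck_go (a point): Centre of the deck opening (74 by 50 mm) of box_go, at deck height 115 mm; axes as the box's. A seated plate lies flat here, centred, its x along the box's x, its top 20 mm above.
- deck_nogo (a point): Centre of the deck opening (74 by 50 mm) of box_nogo, at deck height 115 mm; axes as the box's. A seated plate lies flat here, centred, its x along the box's x, its top 20 mm above.
- plate_go: GO gauge (wide slot). Loose steel plate 96 (x) by 62 (y) by 20 mm, 0.4 kg, origin at the centre of its underside. Through slot 60 mm long (x), 38 mm wide (y) in its middle; in each x end a notch 15 mm wide, 11 mm deep, on the centre line. Fits either way round. Lies flat; grip it across the 62 mm. Mates with box_go only.
- plate_nogo: NO-GO gauge (narrow slot). Loose steel plate 96 (x) by 62 (y) by 20 mm, 0.4 kg, origin at the centre of its underside. Through slot 60 mm long (x), 33 mm wide (y) in its middle; in each x end a notch 15 mm wide, 11 mm deep, centred on y = +17 mm at the +x end and -17 mm at the -x end. Fits either way round. Lies flat; grip it across the 62 mm. Mates with box_nogo only.
- slot_go (a point): Centre of the slot's mouth on the top face of the go plate, 20 mm above its underside; axes as the plate's (slot long in x, gauging width in y).
- slot_nogo (a point): Centre of the slot's mouth on the top face of the no-go plate, 20 mm above its underside; axes as the plate's (slot long in x, gauging width in y).
- tray: Open grey steel tray 130 (x) by 120 (y) mm, 32 mm high, walls and floor 4 to 5 mm thick, fixed; origin at the centre of its underside. For oversize bushings.
- bush_1: Bushing: plain bronze cylinder 30 mm high, 30 to 41 mm in diameter (find out with the gauges; each differs from either slot's width by 2.5 mm or more), 0.1 to 0.19 kg, dark mark on top; stands upright at the start; origin at the centre of its underside, z along its axis. May be absent.
- bush_2: Bushing: plain bronze cylinder 30 mm high, 30 to 41 mm in diameter (find out with the gauges; each differs from either slot's width by 2.5 mm or more), 0.1 to 0.19 kg, dark mark on top; stands upright at the start; origin at the centre of its underside, z along its axis. May be absent.
- bush_3: Bushing: plain bronze cylinder 30 mm high, 30 to 41 mm in diameter (find out with the gauges; each differs from either slot's width by 2.5 mm or more), 0.1 to 0.19 kg, dark mark on top; stands upright at the start; origin at the centre of its underside, z along its axis. May be absent.
- bush_4: Bushing: plain bronze cylinder 30 mm high, 30 to 41 mm in diameter (find out with the gauges; each differs from either slot's width by 2.5 mm or more), 0.1 to 0.19 kg, dark mark on top; stands upright at the start; origin at the centre of its underside, z along its axis. May be absent.
- bush_5: Bushing: plain bronze cylinder 30 mm high, 30 to 41 mm in diameter (find out with the gauges; each differs from either slot's width by 2.5 mm or more), 0.1 to 0.19 kg, dark mark on top; stands upright at the start; origin at the centre of its underside, z along its axis. May be absent.
- bush_6: Bushing: plain bronze cylinder 30 mm high, 30 to 41 mm in diameter (find out with the gauges; each differs from either slot's width by 2.5 mm or more), 0.1 to 0.19 kg, dark mark on top; stands upright at the start; origin at the centre of its underside, z along its axis. May be absent.
- jar: glass jar 60 mm wide, 85 mm high; bystander, origin at the centre of its underside. Leave where it is.
- tin: tin can 66 mm wide, 100 mm high; bystander, origin at the centre of its underside. Leave where it is.
- nut_a: dark round nut 28 mm wide, 10 mm high; bystander, origin at the centre of its underside. Leave where it is.
- nut_b: dark round nut 28 mm wide, 10 mm high; bystander, origin at the centre of its underside. Leave where it is.
- block: wooden block 50 x 90 x 30 mm; bystander, origin at the centre of its underside. Leave where it is.
- pulley: grooved aluminium pulley 48 mm wide, 24 mm high, lying flat; bystander, origin at the centre of its underside. Leave where it is.
Mind the look-alikes: they are no part of the job. Leave any orange or red look-alike of the plate_go alone.

How it is judged:
On the way:
1. Both gauge plates are fully down on their own catch boxes and let go of (x of plate_go in the frame of deck_go between -0.005 and 0.005 m and y of plate_go in the frame of deck_go between -0.005 and 0.005 m and z of plate_go in the frame of deck_go between -0.004 and 0.004 m and angle between the x axis of plate_go and the x axis of deck_go, either way round below 0.1 rad and x of plate_nogo in the frame of deck_nogo between -0.005 and 0.005 m and y of plate_nogo in the frame of deck_nogo between -0.005 and 0.005 m and z of plate_nogo in the frame of deck_nogo between -0.004 and 0.004 m and angle between the x axis of plate_nogo and the x axis of deck_nogo, either way round below 0.1 rad and contact force between the fingers and plate_go below 0.3 N and contact force between the fingers and plate_nogo below 0.3 N), for 0.3 s.
At the end, for the whole second after the job is handed in: Both plates lie seated on their own boxes (within 5 mm and 0.1 rad of the deck centre, within 4 mm of the deck); every undersize bushing is inside the no-go box, every good one inside the go box, every oversize one inside the grey tray, all at rest (x of plate_go in the frame of deck_go between -0.005 and 0.005 m and y of plate_go in the frame of deck_go between -0.005 and 0.005 m and z of plate_go in the frame of deck_go between -0.004 and 0.004 m and angle between the x axis of plate_go and the x axis of deck_go, either way round below 0.1 rad and x of plate_nogo in the frame of deck_nogo between -0.005 and 0.005 m and y of plate_nogo in the frame of deck_nogo between -0.005 and 0.005 m and z of plate_nogo in the frame of deck_nogo between -0.004 and 0.004 m and angle between the x axis of plate_nogo and the x axis of deck_nogo, either way round below 0.1 rad and x of bush_3 in the frame of box_nogo between -0.055 and 0.145 m and y of bush_3 in the frame of box_nogo between -0.055 and 0.055 m and z of bush_3 in the frame of box_nogo between 0 and 0.092 m and x of bush_5 in the frame of box_nogo between -0.055 and 0.145 m and y of bush_5 in the frame of box_nogo between -0.055 and 0.055 m and z of bush_5 in the frame of box_nogo between 0 and 0.092 m and x of bush_1 in the frame of box_go between -0.055 and 0.145 m and y of bush_1 in the frame of box_go between -0.055 and 0.055 m and z of bush_1 in the frame of box_go between 0 and 0.092 m and x of bush_6 in the frame of box_go between -0.055 and 0.145 m and y of bush_6 in the frame of box_go between -0.055 and 0.055 m and z of bush_6 in the frame of box_go between 0 and 0.092 m and x of bush_2 in the frame of tray between -0.063 and 0.063 m and y of bush_2 in the frame of tray between -0.058 and 0.058 m and z of bush_2 in the frame of tray between 0 and 0.045 m and x of bush_4 in the frame of tray between -0.063 and 0.063 m and y of bush_4 in the frame of tray between -0.058 and 0.058 m and z of bush_4 in the frame of tray between 0 and 0.045 m and linear speed of each of bush_1, bush_2, bush_3, bush_4, bush_5, bush_6 below 0.03 m/s); the robot touches nothing.
It fails at once if A bushing is put into the go catch box while its gauge plate is not seated (not (x of plate_go in the frame of deck_go between -0.005 and 0.005 m and y of plate_go in the frame of deck_go between -0.005 and 0.005 m and z of plate_go in the frame of deck_go between -0.004 and 0.004 m and angle between the x axis of plate_go and the x axis of deck_go, either way round below 0.1 rad) and ((x of bush_1 in the frame of box_go between -0.055 and 0.145 m and y of bush_1 in the frame of box_go between -0.055 and 0.055 m and z of bush_1 in the frame of box_go between 0 and 0.092 m) or (x of bush_2 in the frame of box_go between -0.055 and 0.145 m and y of bush_2 in the frame of box_go between -0.055 and 0.055 m and z of bush_2 in the frame of box_go between 0 and 0.092 m) or (x of bush_3 in the frame of box_go between -0.055 and 0.145 m and y of bush_3 in the frame of box_go between -0.055 and 0.055 m and z of bush_3 in the frame of box_go between 0 and 0.092 m) or (x of bush_4 in the frame of box_go between -0.055 and 0.145 m and y of bush_4 in the frame of box_go between -0.055 and 0.055 m and z of bush_4 in the frame of box_go between 0 and 0.092 m) or (x of bush_5 in the frame of box_go between -0.055 and 0.145 m and y of bush_5 in the frame of box_go between -0.055 and 0.055 m and z of bush_5 in the frame of box_go between 0 and 0.092 m) or (x of bush_6 in the frame of box_go between -0.055 and 0.145 m and y of bush_6 in the frame of box_go between -0.055 and 0.055 m and z of bush_6 in the frame of box_go between 0 and 0.092 m))).
It fails at once if A bushing is put into the nogo catch box while its gauge plate is not seated (not (x of plate_nogo in the frame of deck_nogo between -0.005 and 0.005 m and y of plate_nogo in the frame of deck_nogo between -0.005 and 0.005 m and z of plate_nogo in the frame of deck_nogo between -0.004 and 0.004 m and angle between the x axis of plate_nogo and the x axis of deck_nogo, either way round below 0.1 rad) and ((x of bush_1 in the frame of box_nogo between -0.055 and 0.145 m and y of bush_1 in the frame of box_nogo between -0.055 and 0.055 m and z of bush_1 in the frame of box_nogo between 0 and 0.092 m) or (x of bush_2 in the frame of box_nogo between -0.055 and 0.145 m and y of bush_2 in the frame of box_nogo between -0.055 and 0.055 m and z of bush_2 in the frame of box_nogo between 0 and 0.092 m) or (x of bush_3 in the frame of box_nogo between -0.055 and 0.145 m and y of bush_3 in the frame of box_nogo between -0.055 and 0.055 m and z of bush_3 in the frame of box_nogo between 0 and 0.092 m) or (x of bush_4 in the frame of box_nogo between -0.055 and 0.145 m and y of bush_4 in the frame of box_nogo between -0.055 and 0.055 m and z of bush_4 in the frame of box_nogo between 0 and 0.092 m) or (x of bush_5 in the frame of box_nogo between -0.055 and 0.145 m and y of bush_5 in the frame of box_nogo between -0.055 and 0.055 m and z of bush_5 in the frame of box_nogo between 0 and 0.092 m) or (x of bush_6 in the frame of box_nogo between -0.055 and 0.145 m and y of bush_6 in the frame of box_nogo between -0.055 and 0.055 m and z of bush_6 in the frame of box_nogo between 0 and 0.092 m))).
It fails at once if A bystander is shifted by more than 40 mm (distance of any of jar, tin, nut_a, nut_b, block, pulley from where it was at the start of the episode above 0.04 m).
Of bush_1, bush_2, bush_3, bush_4, bush_5, bush_6 only 4 to 6 are there at a start; the rules pass over those that are not, and their reading is None.
At some moment in a run one of bush_1, bush_2, bush_3, bush_4, bush_5, bush_6 may be knocked a few centimetres aside while the robot is not near it.
Once in a run the grip may slacken for a moment while it holds something.
It also fails if it takes over 210 s, if anything falls off the work surface, if the arm or the gripper's body presses on something with over 40 N, if the wrist force passes 120 N, or if a joint passes its speed limit or range.

## Robot

A 7-joint arm with a two-finger parallel gripper is mounted at the origin on the work surface. World frame = base frame: x ahead of the robot, y to its left, z up, the work surface at z = 0. Lengths are in m, angles in rad, forces in N, time in s.
With the tool pointing down it reaches from about 0.4 to 0.875 m from the base axis. Payload 6.5 kg.
Tool frame: the origin (TCP) lies midway between the tips of the shut fingers; the grasp point (between the pads) lies 19 mm behind it; z points along the fingers, y is the line along which they close (so a half turn about z gives the same grasp; the last joint's range is limited). The gripper opens to 85 mm and grips with 20 to 120 N. Pads are 22 mm wide; open, the fingers measure 114 mm over their backs; the gripper's body (76 mm by 85 mm) begins 54 mm behind the grasp point. The pads swing forward as they close: fully open they stand 13 mm farther back than shut.
Start: joints at [-1.414, 0.536, -0.004, 1.538, 0.003, 1.067, -0.071], TCP at [0.144, 0.634, 0.231] pointing down, gripper open.
Joint ranges: [-2.7, 2.7], [-0.37, 2.16], [-1.27, 1.26], [0.24, 2.4], [-1.31, 4.45], [0.19, 1.91], [-2.76, 2.76]. Speed limits (rad/s): [2.39, 2.39, 3.14, 3.14, 3.14, 3.14, 3.14].

## Interface

Orientations are given as a unit quaternion [x, y, z, w].
In Python, from station import robot, eyes gives the robot as it stands.
- The arm moves only by the tool move_arm, never from a script. Its argument "moves" is a list of rows, each a list of 3 entries, a list of its own where there are three numbers: the shift along the tool's x, y, z in cm, then the turn, a rotation vector about the tool's x, y, z in degrees, then the opening, from 0 (shut) to 1 (fully open). A call has 1 to 5 rows; each row is the pose to reach, as a shift and turn from the pose commanded when the call began, along the tool's axes at that moment; what a row does not reach only later rows make up. A row lasts 1/10 s, in which the tool goes at most 50 mm and 8.59 degrees, less where a joint would pass 70% of its speed; a pose out of reach is approached as far as the arm can. A call with a gripper value outside its range is refused whole. The fingers move at their own pace and stop on an object; "grip_force" is the grip in N (left out, the last holds). Time passes only in rows, so rows that repeat a pose let the fingers close. It gives the time, the measured TCP pose, the force, the opening and the grip force at its end, in the units of the state.
- robot.observe(): the state, without advancing time (a new reading comes with each control period).
- eyes.camera(name): name is "side" or "top"; returns (picture, depth): 420x560x3 uint8, red, green, blue; 420x560 float32, m along the optical axis (not along the pixel's ray), 0 where there is no reading.
- eyes.camera_info(name): a dict with "mtx" (3x3 intrinsics, pixels), "eye" and "orientation" of the camera in the world. Camera axes: x right, y down, z forward; pixel columns grow to the right and rows downward; lengths in m; the calibration is good to about 2 mm. A picture is of the moment at which its call begins. camera_info takes no time and is no camera call.
- robot.job_done(): hands the job in; it is judged then, once.
Trained networks look in the newest picture that a camera, given by its name, has taken for a name from the list of things; names that differ only in an ending like _2 or _b are one class to them, and where a whole thing is asked for, a point or a joint stands for the part that bears it (a point fixed in the world has none). Each returns a list of dicts, best first, with "conf" (0 to 1); they miss things now and then, are a little off and sometimes report something else, mostly with a low value. They report only what shows in the picture. A call takes as long as a camera call. They do not tell look-alikes from the thing itself.
- eyes.spot_in(label, camera): "pixel" ([column, row] in pixels, amid what is visible of it).
The state is a dict: "time_s": time; "qpos": joint angles; "joint_velocities": joint speeds; "joint_torque": joint torques, N m; "tcp_pos": TCP position; "orientation": TCP orientation; "wrist_force": force on the tool from outside, world axes, zero at the start; "ft_torque": the same for the moment, N m; "finger_gap": finger opening in m; "gripper_force": force on a finger pad.
Only numpy, scipy, OpenCV 4.12 (cv2) and the standard library are available. Lean on these libraries where they do the work, as an engineer would, in place of code of your own. Each camera call takes 0.05 s, during which the arm holds its last target. There are 200 camera calls.

## Working session

There is one attempt and no reset: what is moved stays moved. The work goes in short steps, Python scripts to look and compute and a tool call to move; the robot and the scene stay as the last step left them, time stands still between calls to the robot, and variables do not carry over. Pictures are saved under pics/ and viewed, at most 14 in all, crops included, and the job is handed in when it is done.

Besides the shell and the picture viewer there is one more tool, called after "Call:" as name(argument=value, ...), one argument or row to a line, values as JSON. move_arm: Moves the arm, as the interface text tells. Its arguments: {"type":"object","properties":{"moves":{"type":"array","items":{"type":"array"}},"grip_force":{"type":"number"}},"required":["moves"]}

```bash
ls; mkdir -p pics
cat > h.py <<'E'
import numpy as np, cv2
from station import robot, eyes
from scipy.spatial.transform import Rotation as R
def grab(c):
    im,d=eyes.camera(c); i=eyes.camera_info(c)
    K=np.array(i["mtx"]); Rm=R.from_quat(i["orientation"]).as_matrix() if np.size(i["orientation"])==4 else np.array(i["orientation"])
    v,u=np.mgrid[:420,:560]
    P=np.stack([(u-K[0,2])/K[0,0]*d,(v-K[1,2])/K[1,1]*d,d],-1)@Rm.T+np.array(i["eye"])
    P[d==0]=np.nan
    return im,P
def save(n,im,s=1):
    cv2.imwrite("pics/"+n,cv2.resize(im[...,::-1],None,fx=s,fy=s,interpolation=cv2.INTER_CUBIC))
E
python3 - <<'E'
from h import *
for c in("top","side"):
    im,P=grab(c); save(c+"0.png",im,1.42); np.savez(c+"0.npz",im=im,P=P); print(eyes.camera_info(c))
print(robot.observe())
E
```

```text
pics
{'mtx': array([[538.11782549,   0.        , 271.02926477],
       [  0.        , 538.11782549, 200.41872153],
       [  0.        ,   0.        ,   1.        ]]), 'eye': array([0.07664447, 0.03172657, 1.79893499]), 'orientation': array([-0.68790518,  0.71747947, -0.07993665,  0.07496535])}
{'mtx': array([[454.72179019,   0.        , 279.96068314],
       [  0.        , 454.72179019, 209.90522795],
       [  0.        ,   0.        ,   1.        ]]), 'eye': array([-0.16468552, -0.61327343,  0.87063818]), 'orientation': array([ 0.84378398, -0.33840504,  0.1474854 , -0.38956218])}
{'time_s': 0.1, 'qpos': array([-1.41421296,  0.53708884, -0.00445045,  1.53876114,  0.00257312,
        1.06730191, -0.07117201]), 'joint_velocities': array([ 6.04743312e-04, -1.52106824e-03,  1.48744087e-03, -2.29604150e-05,
       -2.00116134e-03,  3.83823981e-05,  4.20668983e-04]), 'joint_torque': array([ 2.28512683e-03, -5.84570181e+01,  1.05168477e+00, -2.59778649e+01,
        1.26286424e-02,  4.58262264e-03, -3.53564917e-05]), 'tcp_pos': array([0.14348824, 0.63338605, 0.23050673]), 'orientation': array([ 1.11113304e-01,  9.93807441e-01, -7.75597640e-04, -4.37545871e-05]), 'wrist_force': array([ 1.47685945, -0.7818665 , -0.60905704]), 'ft_torque': array([-0.04148264,  0.00865194,  0.04976524]), 'gripper_force': 0.0, 'finger_gap': 0.08533522592973604}
```

View pics/top0.png

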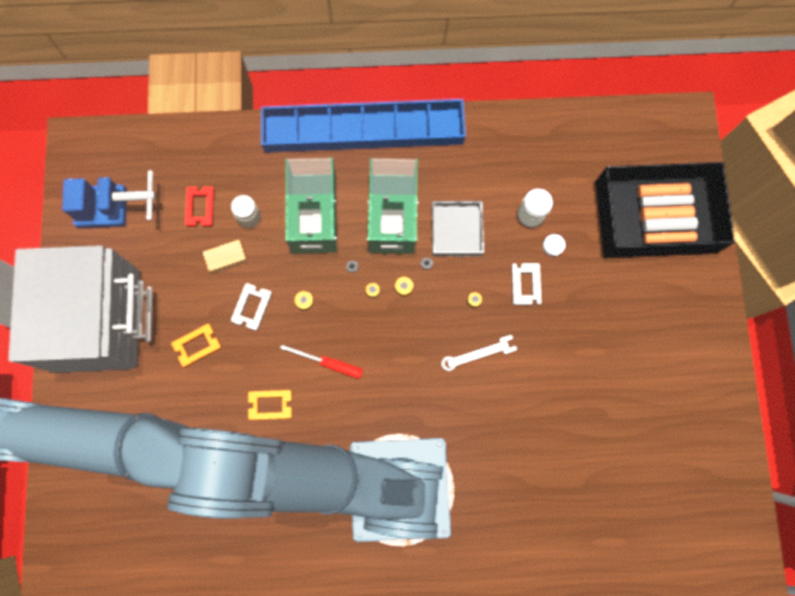

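View pics/side0.png

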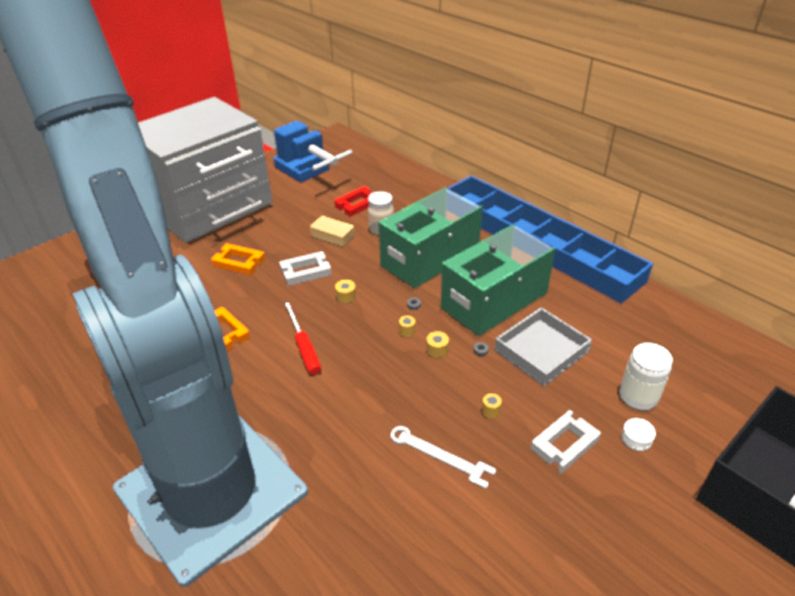

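The top picture (scaled ×1.42) shows white plates at (252,306) and (527,284). The look-alikes are orange plates at (195,345) and (269,405) and a red one at (199,205). The box decks are at (311,222) and (392,222), the tray is at (458,228), and the bushings are at (303,300), (372,289), (404,286) and (475,299). Only the two white (steel) plates fit the description, so I'll check them and the boxes in one close composite.

Run:
```python
from h import *
t=np.load("top0.npz")["im"]; s=np.load("side0.npz")["im"]
def c(im,u,v,h=32): return cv2.resize(im[v-h:v+h,u-h:u+h],(260,260),interpolation=cv2.INTER_CUBIC)
a=np.hstack([c(t,177,215),c(t,371,200),c(t,219,148)]); b=np.hstack([c(s,215,188),c(s,398,310),c(t,277,148)])
save("crop0.png",np.vstack([a,b]))
```

```text
(no output)
```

View pics/crop0.png

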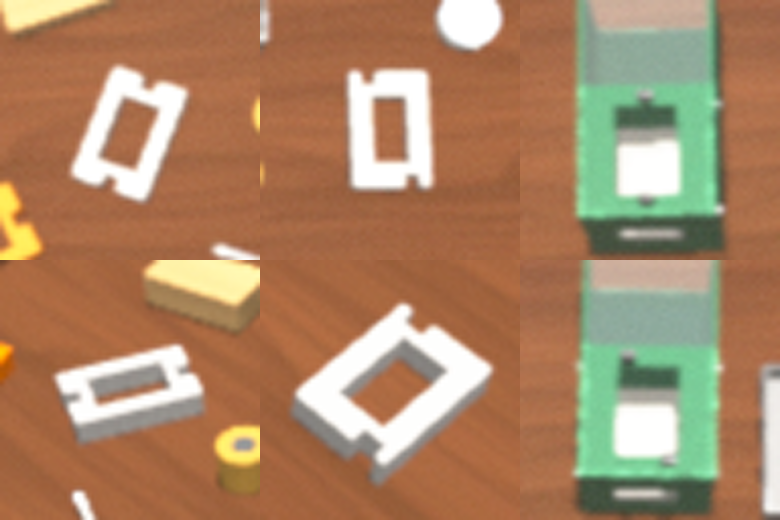

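Left plate (crop 1) has centred notches, so it is plate_go. The right one has offset notches, so it is plate_nogo. The left box has centred tongues (go) and the right box has offset tongues (nogo). Next I measure them.

```bash
cat >> h.py <<'E'
def plane(c,uv,z):
    i=eyes.camera_info(c); K=np.array(i["mtx"]); Rm=R.from_quat(i["orientation"]).as_matrix()
    uv=np.atleast_2d(uv).astype(float)
    r=np.c_[(uv-K[[0,1],2])/K[0,0],np.ones(len(uv))]@Rm.T; e=np.array(i["eye"])
    return (e+r*((z-e[2])/r[:,2])[:,None])[:,:2]
def proj(c,p):
    i=eyes.camera_info(c); K=np.array(i["mtx"]); Rm=R.from_quat(i["orientation"]).as_matrix()
    q=(np.atleast_2d(p)-np.array(i["eye"]))@Rm@K.T
    return q[:,:2]/q[:,2:]
def rect(xy):
    (cx,cy),(w,h),a=cv2.minAreaRect((xy*1000).astype(np.float32))
    if w<h: w,h,a=h,w,a+90
    return np.round([cx,cy,w,h,(a+90)%180-90],1)
E
python3 - <<'E'
from h import *
for c in("top","side"):
    d=np.load(c+"0.npz"); im=d["im"]; P=d["P"]
    hsv=cv2.cvtColor(im,cv2.COLOR_RGB2HSV).astype(int); z=P[...,2]
    print(c,"table z",np.nanmedian(z[(abs(P[...,0]-.45)<.03)&(abs(P[...,1])<.1)]), np.nanstd(z[(abs(P[...,0]-.45)<.03)&(abs(P[...,1])<.1)]))
    m0=(z>.005)&(z<.2)&(P[...,0]>.25)&(P[...,0]<.95)&(abs(P[...,1])<.75)
    for nm,m in dict(white=(hsv[...,1]<60)&(hsv[...,2]>110),bronze=(hsv[...,0]>18)&(hsv[...,0]<33)&(hsv[...,1]>110),green=(hsv[...,0]>60)&(hsv[...,0]<90)&(hsv[...,1]>80)&(z>.105)&(z<.125)).items():
        n,l,st,ce=cv2.connectedComponentsWithStats((m&m0).astype(np.uint8))
        for k in range(1,n):
            if st[k,4]<15: continue
            q=P[l==k]; zt=np.percentile(q[:,2],85); t=q[q[:,2]>zt-.006]
            print(nm,ce[k].round(),st[k,4],"ztop %.3f"%zt,"med",np.median(t[:,:2],0).round(4),rect(t[:,:2]))
E
```

```text
top table z 0.0014245117294093834 0.012072211360253401
white [217. 125.] 627 ztop 0.120 med [0.7131 0.1777] [715.8 177.1 106.   84.1  87.1]
white [276. 126.] 597 ztop 0.120 med [ 0.7022 -0.0161] [708.3 -17.5 107.3  84.3  85.1]
white [ 96. 138.] 276 ztop 0.092 med [0.6978 0.5867] [695.8 595.8 109.2  98.4   4.5]
white [377. 146.] 453 ztop 0.102 med [ 0.6386 -0.3556] [ 639.2 -355.4   57.3   57.    86.2]
white [470. 141.] 247 ztop 0.046 med [ 0.6494 -0.6772] [ 650.5 -680.5  123.1   21.9  -89.4]
white [172. 148.] 285 ztop 0.089 med [0.663  0.3373] [661.2 335.3  50.7  48.9  77.6]
white [322. 160.] 726 ztop 0.031 med [ 0.5998 -0.1591] [ 605.9 -170.5  131.3  119.6   -2. ]
white [218. 156.] 279 ztop 0.108 med [0.5898 0.1809] [597.1 178.7  53.5  52.3  88.8]
white [276. 156.] 281 ztop 0.056 med [ 0.5929 -0.0011] [594.4  -9.5  57.4  54.2  76. ]
white [472. 158.] 326 ztop 0.049 med [ 0.5907 -0.6791] [ 590.1 -680.6  121.    26.6  -89.3]
white [390. 172.] 169 ztop 0.028 med [ 0.5526 -0.4013] [ 553.9 -401.1   45.1   42.3  -18.2]
white [219. 173.] 45 ztop 0.075 med [0.563  0.1798] [563.9 180.   46.1 
[... 3779 characters left out ...]
 1.8]
bronze [167. 180.] 206 ztop 0.024 med [0.3475 0.4586] [348.3 461.9  94.   63.9 -63. ]
bronze [243. 204.] 144 ztop 0.034 med [0.4415 0.2054] [442.4 207.8  42.1  37.6  68.3]
bronze [286. 229.] 97 ztop 0.033 med [0.4585 0.0428] [460.7  44.6  28.6  27.7  55.3]
bronze [307. 242.] 181 ztop 0.033 med [ 0.4657 -0.0321] [467.5 -30.   40.5  39.3  26.9]
bronze [346. 285.] 130 ztop 0.032 med [ 0.425  -0.1995] [ 427.1 -197.2   29.8   28.6   54.1]
green [296. 158.] 787 ztop 0.119 med [0.6179 0.1633] [662.  179.3 203.5 112.5  -1.1]
green [354. 162.] 22 ztop 0.119 med [0.7225 0.0351] [722.9  36.4  50.    8.   -2.9]
green [342. 188.] 1022 ztop 0.118 med [ 0.607  -0.0216] [651.4 -10.9 200.  113.6  -4.2]
```

```bash
cat >> h.py <<'E'
def boxfit(c,P,ctr,L,W,z0,z1,a0):
    from scipy.optimize import minimize
    q=P[(P[...,2]>z0)&(P[...,2]<z1)][:,:2]-ctr
    q=q[np.linalg.norm(q,axis=1)<np.hypot(L,W)/2+.012]*1000
    best=None
    for a in np.arange(a0-6,a0+6.01,.25):
        t=np.radians(a); r=q@np.array([[np.cos(t),-np.sin(t)],[np.sin(t),np.cos(t)]])
        u=np.sort(r[:,0]);v=np.sort(r[:,1]);k=3
        e=[u[:k].mean(),u[-k:].mean(),v[:k].mean(),v[-k:].mean()]
        A=(e[1]-e[0])*(e[3]-e[2])
        if best is None or A<best[0]:
            cc=np.array([e[0]+e[1],e[2]+e[3]])/2
            best=(A,a,ctr*1000+cc@np.array([[np.cos(t),np.sin(t)],[-np.sin(t),np.cos(t)]]),e[1]-e[0],e[3]-e[2])
    return best[2].round(1),best[1],round(best[3],1),round(best[4],1)
def tool():
    s=robot.observe(); M=R.from_quat(s["orientation"]).as_matrix()
    return s,np.array(s["tcp_pos"]),M
def go(x,y,z,yaw):
    """shift cm / turn deg so the closing axis stands at yaw (deg, world, mod 180)"""
    s,p,M=tool(); d=M.T@(np.array([x,y,z])-p)*100
    cur=np.degrees(np.arctan2(M[1,1],M[0,1])); w=(yaw-cur+90)%180-90
    print("t %.1f tcp"%s["time_s"],p.round(4),"yaw %.1f"%cur,"gap %.4f F"%s["finger_gap"],np.round(s["wrist_force"],1),"-> shift",d.round(2),"turn z %.1f"%-w)
E
python3 - <<'E'
from h import *
for c in("top","side"):
    d=np.load(c+"0.npz"); P=d["P"]
    print(c,"go",boxfit(c,P,np.array([.662,.179]),.2,.11,.105,.128,-1)); print("nogo",boxfit(c,P,np.array([.651,-.011]),.2,.11,.105,.128,-4))
    print("pgo",boxfit(c,P,np.array([.434,.330]),.096,.062,.014,.03,-21.6)); print("pnogo",boxfit(c,P,np.array([.4615,-.326]),.096,.062,.014,.03,-2.5))
go(.434,.331,.1,68.4)
E
```

```text
top go (array([663.8, 176.5]), np.float64(-0.5), np.float64(202.3), np.float64(108.9))
nogo (array([654.8, -15.2]), np.float64(-3.0), np.float64(202.2), np.float64(108.6))
pgo (array([432.5, 324.8]), np.float64(-21.35), np.float64(96.2), np.float64(72.9))
pnogo (array([ 461.9, -325.6]), np.float64(-1.75), np.float64(95.7), np.float64(67.5))
side go (array([661.6, 182. ]), np.float64(-0.75), np.float64(201.8), np.float64(116.6))
nogo (array([654. , -11.6]), np.float64(-3.75), np.float64(203.7), np.float64(114.7))
pgo (array([433.8, 333.8]), np.float64(-21.6), np.float64(96.0), np.float64(67.1))
pnogo (array([ 461. , -323.5]), np.float64(-2.5), np.float64(98.4), np.float64(63.6))
t 0.1 tcp [0.1435 0.6334 0.2305] yaw 77.2 gap 0.0853 F [ 1.5 -0.8 -0.6] -> shift [-35.01 -23.06  13.09] turn z 8.8
```

Call:
move_arm(
  moves=[
    [[-3.5,-2.3,0],[0,0,0],1],
    [[-7,-4.6,0],[0,0,0],1],
    [[-10.5,-6.9,0],[0,0,0],1],
    [[-14,-9.2,0],[0,0,0],1],
    [[-17.5,-11.5,0],[0,0,0],1],
  ],
)

```text
time_s: 0.6
tcp_pos: [0.2898, 0.4815, 0.231]
orientation: [0.111, 0.994, -0.0, -0.0]
wrist_force: [0.6, -0.0, -0.2]
finger_gap: 0.0857
gripper_force: 0.0
```

Call:
move_arm(
  moves=[
    [[-3.5,-2.3,0],[0,0,2],1],
    [[-7,-4.6,2],[0,0,4],1],
    [[-10.5,-6.9,6],[0,0,6],1],
    [[-14,-9.2,10],[0,0,8.8],1],
    [[-17.5,-11.5,13],[0,0,8.8],1],
  ],
)

```text
time_s: 1.1
tcp_pos: [0.4248, 0.3411, 0.1102]
orientation: [0.187, 0.982, -0.0, -0.0]
wrist_force: [0.6, 0.3, 0.2]
finger_gap: 0.0853
gripper_force: 0.0
```

Run:
```python
from h import *
go(.434,.331,.0,68.4)
for c in("top","side"):
    im,P=grab(c); save(c+"1.png",im[150:280,100:300] if c=="top" else im[100:260,120:320],4 if c=="top" else 3.7)
```

```text
t 1.1 tcp [0.4248 0.3411 0.1102] yaw 68.4 gap 0.0853 F [0.6 0.3 0.2] -> shift [-1.23 -0.59 11.02] turn z 0.0
```

View pics/side1.png

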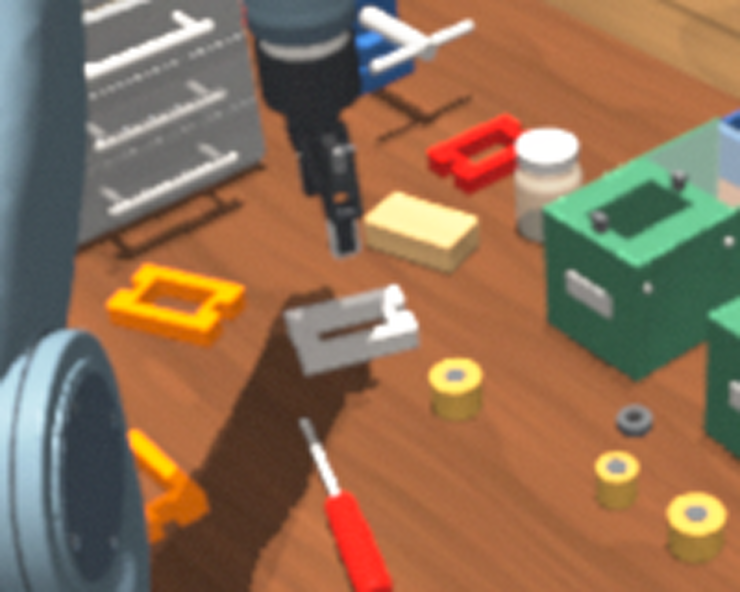

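The side picture shows the gripper above plate_go (plate at about (350,330) in the crop), with clear room around it. I'll descend and close.

Call:
move_arm(
  moves=[
    [[0,0,3],[0,0,0],1],
    [[0,0,6],[0,0,0],1],
    [[0,0,8.5],[0,0,0],1],
    [[0,0,10],[0,0,0],1],
    [[0,0,10],[0,0,0],1],
  ],
  grip_force=60,
)

```text
time_s: 1.7
tcp_pos: [0.4233, 0.3413, 0.0101]
orientation: [0.187, 0.982, -0.001, -0.001]
wrist_force: [-0.4, -0.0, 0.8]
finger_gap: 0.0853
gripper_force: 0.0
```

```bash
python3 -c "
from h import *
go(.434,.331,.0,68.4)"
```

```text
t 1.7 tcp [0.4233 0.3413 0.0101] yaw 68.5 gap 0.0853 F [-0.4 -0.   0.8] -> shift [-1.37 -0.57  1.01] turn z 0.1
```

Call:
move_arm(
  moves=[
    [[-1.4,-0.6,0],[0,0,0],1],
    [[-1.4,-0.6,1],[0,0,0],1],
    [[-1.4,-0.6,1],[0,0,0],1],
  ],
)

```text
time_s: 2.0
tcp_pos: [0.4363, 0.3306, 0.0017]
orientation: [0.188, 0.982, -0.0, 0.0]
wrist_force: [0.3, 0.1, -0.4]
finger_gap: 0.0855
gripper_force: 0.0
```

Call:
move_arm(
  moves=[
    [[0,0,0],[0,0,0],0],
    [[0,0,0],[0,0,0],0],
    [[0,0,0],[0,0,0],0],
    [[0,0,0],[0,0,0],0],
    [[0,0,0],[0,0,0],0],
  ],
)

```text
time_s: 2.5
tcp_pos: [0.4356, 0.3319, 0.0026]
orientation: [0.187, 0.982, 0.0, 0.0]
wrist_force: [-1.0, -0.3, 5.4]
finger_gap: 0.0606
gripper_force: 65.6
```

```bash
python3 -c "
from h import *
go(.617,.180,.25,89)"
```

```text
t 2.5 tcp [0.4356 0.3319 0.0026] yaw 68.4 gap 0.0606 F [-1.  -0.3  5.4] -> shift [-22.46  -7.44 -24.74] turn z -20.6
```

Call:
move_arm(
  moves=[
    [[0,0,-3],[0,0,0],0],
    [[0,0,-7],[0,0,0],0],
    [[0,0,-11],[0,0,0],0],
    [[0,0,-15],[0,0,0],0],
    [[0,0,-18],[0,0,0],0],
  ],
)

```text
time_s: 3.0
tcp_pos: [0.4353, 0.3317, 0.1841]
orientation: [0.187, 0.982, 0.001, 0.0]
wrist_force: [0.3, 0.4, -3.3]
finger_gap: 0.0602
gripper_force: 69.1
```

Call:
move_arm(
  moves=[
    [[-3.5,-1.2,0],[0,0,-4],0],
    [[-7,-2.4,0],[0,0,-8],0],
    [[-10.5,-3.6,0],[0,0,-12],0],
    [[-14,-4.8,0],[0,0,-16],0],
    [[-17.5,-6,0],[0,0,-20.6],0],
  ],
)

```text
time_s: 3.5
tcp_pos: [0.5763, 0.2103, 0.1813]
orientation: [0.007, 1.0, -0.0, -0.001]
wrist_force: [-0.1, 0.7, -3.7]
finger_gap: 0.0605
gripper_force: 69.1
```

Run:
```python
from h import *
go(.617,.180,.18,89)
```

```text
t 3.5 tcp [0.5763 0.2103 0.1813] yaw 89.2 gap 0.0605 F [-0.1  0.7 -3.7] -> shift [-4.11 -2.98  0.13] turn z 0.2
```

Call:
move_arm(
  moves=[
    [[-2,-1.5,0],[0,0,0],0],
    [[-4.1,-3,0],[0,0,0],0],
    [[-4.1,-3,2],[0,0,0],0],
    [[-4.1,-3,3],[0,0,0],0],
    [[-4.1,-3,3],[0,0,0],0],
  ],
)

```text
time_s: 4.0
tcp_pos: [0.614, 0.1809, 0.1494]
orientation: [0.008, 1.0, -0.001, -0.003]
wrist_force: [-0.7, 0.2, -3.3]
finger_gap: 0.0602
gripper_force: 69.0
```

Run:
```python
from h import *
go(.617,.180,.15,89)
A=[]
for c in("top","side"):
    im,P=grab(c); np.savez(c+"2.npz",im=im,P=P)
    A.append(cv2.resize(im[100:190,170:270] if c=="top" else im[100:190,260:360],(400,360),interpolation=cv2.INTER_CUBIC))
    hsv=cv2.cvtColor(im,cv2.COLOR_RGB2HSV).astype(int);z=P[...,2]
    m=(hsv[...,1]<60)&(hsv[...,2]>90)&(z>.135)&(z<.185)&(abs(P[...,0]-.617)<.08)&(abs(P[...,1]-.18)<.06)
    q=P[m];print(c,m.sum(),np.percentile(q,[1,50,99],axis=0).round(4) if len(q) else 0)
save("hov.png",np.hstack(A))
```

```text
t 4.0 tcp [0.614  0.1809 0.1494] yaw 89.1 gap 0.0602 F [-0.7  0.2 -3.3] -> shift [-0.3  -0.09 -0.07] turn z 0.1
top 0 0
side 458 [[0.563  0.1458 0.15  ]
 [0.5962 0.1782 0.1663]
 [0.6585 0.2163 0.1828]]
```

View pics/hov.png

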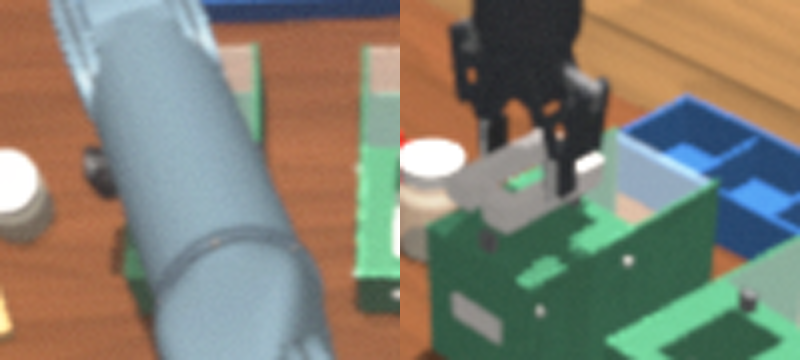

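Run:
```python
from h import *
for c in("side","top"):
    d=np.load(c+"0.npz"); P=d["P"]; im=d["im"]; hsv=cv2.cvtColor(im,cv2.COLOR_RGB2HSV).astype(int); z=P[...,2]
    for nm,(X,Y) in dict(go=(.617,.18),nogo=(.608,-.009)).items():
        r=(abs(P[...,0]-X)<.06)&(abs(P[...,1]-Y)<.04)
        m=(r&(hsv[...,1]<90)&(z>.108)).astype(np.uint8)
        n,l,st,ce=cv2.connectedComponentsWithStats(m,connectivity=4)
        for k in range(1,n):
            if st[k,4]>=4: q=P[l==k]; print(c,nm,"tongue",ce[k].round(1),st[k,4],q.mean(0).round(4),q.min(0).round(3),q.max(0).round(3))
        # deck top green points extents
        r=(abs(P[...,0]-X)<.075)&(abs(P[...,1]-Y)<.075)
        m=r&(hsv[...,0]>60)&(hsv[...,0]<95)&(hsv[...,1]>70)&(hsv[...,2]>110)&(z>.108)&(z<.128)
        q=P[m]; print(c,nm,"deck",m.sum(),np.percentile(q,[.5,99.5],axis=0).round(4))
d=np.load("side2.npz");im=d["im"];P=d["P"];hsv=cv2.cvtColor(im,cv2.COLOR_RGB2HSV).astype(int);z=P[...,2]
m=(hsv[...,1]<60)&(hsv[...,2]>90)&(z>.135)&(z<.185)&(abs(P[...,0]-.617)<.08)&(abs(P[...,1]-.18)<.06)
print(np.histogram(z[m],10))
q=P[m&(z>.162)&(z<.175)]; print(rect(q[:,:2]), np.percentile(q,[1,99],axis=0).round(4))
```

```text
side go tongue [302.6 148.1] 24 [0.6619 0.181  0.1252] [0.657 0.174 0.116] [0.672 0.202 0.132]
side go tongue [314.4 153.2] 5 [0.6754 0.1453 0.1178] [0.673 0.14  0.116] [0.677 0.151 0.12 ]
side go tongue [281.4 159.4] 23 [0.5752 0.1814 0.1262] [0.57  0.175 0.117] [0.582 0.19  0.136]
side go deck 608 [[0.5631 0.1252 0.1103]
 [0.6792 0.2349 0.1229]]
side nogo tongue [346.4 174.5] 25 [0.6531 0.0037 0.1256] [ 0.648 -0.001  0.116] [0.665 0.014 0.135]
side nogo tongue [356.  178.5] 4 [ 0.6658 -0.0205  0.1181] [ 0.664 -0.024  0.116] [ 0.666 -0.018  0.119]
side nogo tongue [361.8 182.4] 10 [ 0.6644 -0.042   0.1172] [ 0.66  -0.048  0.116] [ 0.668 -0.033  0.121]
side nogo tongue [332.8 192.9] 28 [ 0.5652 -0.0245  0.126 ] [ 0.561 -0.029  0.117] [ 0.572 -0.017  0.132]
side nogo deck 813 [[ 0.5523 -0.067   0.1101]
 [ 0.6733  0.048   0.1221]]
top go tongue [207.4 136.8] 5 [0.6749 0.2119 0.1158] [0.673 0.206 0.109] [0.676 0.217 0.121]
top go tongue [218.5 138.7] 46 [0.6661 0.1754 0.1182] [0.657 0.141 0.109] [0.676 0.201 0.135]
top go tongue [214.7 160.6] 48 [0.5912 0.1893 0.1189] [0.571 0.157 0.109
[... 339 characters left out ...]
[0.6869 0.231  0.1256]]
top nogo tongue [281.4 136.6] 9 [ 0.6651 -0.0316  0.1172] [ 0.662 -0.04   0.11 ] [ 0.667 -0.023  0.121]
top nogo tongue [272.  139.1] 25 [ 0.6558 -0.      0.1226] [ 0.646 -0.017  0.11 ] [0.667 0.01  0.137]
top nogo tongue [273.2 160.1] 56 [ 0.5855 -0.0009  0.1183] [ 0.562 -0.036  0.11 ] [0.627 0.019 0.134]
top nogo deck 667 [[ 0.5535 -0.0654  0.1082]
 [ 0.667   0.0426  0.1257]]
(array([ 33,  46,  47,  53,  51, 111,  92,  12,   4,   9]), array([0.14910652, 0.1525511 , 0.15599568, 0.15944026, 0.16288485,
       0.16632943, 0.16977401, 0.1732186 , 0.17666318, 0.18010776,
       0.18355234]))
[610.5 181.4  97.7  79.1   2.8] [[0.563  0.1467 0.1621]
 [0.658  0.2158 0.1741]]
```

Call:
move_arm(
  moves=[
    [[-0.7,0,0],[0,0,0],0],
    [[-0.7,0,0.8],[0,0,0],0],
    [[-0.7,0,1.4],[0,0,0],0],
    [[-0.7,0,1.4],[0,0,0],0],
  ],
)

```text
time_s: 4.5
tcp_pos: [0.6226, 0.1803, 0.1364]
orientation: [0.008, 1.0, -0.0, -0.001]
wrist_force: [-0.7, -0.4, -3.7]
finger_gap: 0.0607
gripper_force: 69.1
```

Call:
move_arm(
  moves=[
    [[0,0,0.3],[0,0,0],0],
    [[0,0,0.6],[0,0,0],0],
    [[0,0,0.7],[0,0,0],0],
    [[0,0,0.7],[0,0,0],0],
  ],
)

```text
time_s: 4.9
tcp_pos: [0.6238, 0.1806, 0.1313]
orientation: [0.008, 1.0, 0.0, 0.0]
wrist_force: [-0.6, 1.1, 0.9]
finger_gap: 0.0604
gripper_force: 69.7
```

Call:
move_arm(
  moves=[
    [[0.15,0,0],[0,0,0],0],
    [[0.3,0,0],[0,0,0],0],
    [[0.3,0,0.3],[0,0,0],0],
    [[0.3,0,0.3],[0,0,0],0],
  ],
)

```text
time_s: 5.3
tcp_pos: [0.6199, 0.1804, 0.1269]
orientation: [0.008, 1.0, -0.0, -0.001]
wrist_force: [-0.0, -1.0, -4.5]
finger_gap: 0.0603
gripper_force: 69.1
```

Run:
```python
from h import *
go(.621,.181,.1176,89.3)
im,P=grab("side"); save("hov2.png",im[120:180,260:330],8)
```

```text
t 5.3 tcp [0.6199 0.1804 0.1269] yaw 89.0 gap 0.0603 F [-0.  -1.  -4.5] -> shift [-0.11  0.06  0.93] turn z -0.3
```

View pics/hov2.png

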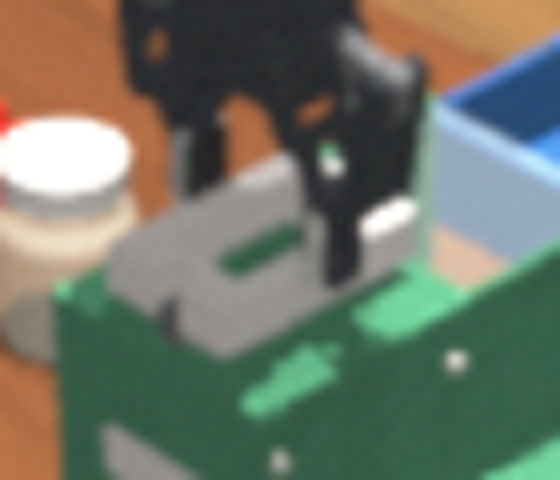

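The plate is entering over the tongues: z is 0.127 with no contact force, and the near tongue shows in the notch at (170,310). I'll keep lowering.

Call:
move_arm(
  moves=[
    [[0,0,0.4],[0,0,0],0],
    [[0,0,0.7],[0,0,0],0],
    [[0,0,0.9],[0,0,0],0],
    [[0,0,0.9],[0,0,0],0],
  ],
)

```text
time_s: 5.75
tcp_pos: [0.6204, 0.1804, 0.1182]
orientation: [0.008, 1.0, -0.0, -0.0]
wrist_force: [-0.5, 0.4, -5.0]
finger_gap: 0.0602
gripper_force: 69.1
```

Call:
move_arm(
  moves=[
    [[0,0,0.1],[0,0,0],0],
    [[0,0,0.1],[0,0,0],1],
    [[0,0,0.1],[0,0,0],1],
    [[0,0,0.1],[0,0,0],1],
    [[0,0,0.1],[0,0,0],1],
  ],
)

```text
time_s: 6.25
tcp_pos: [0.6211, 0.1806, 0.1182]
orientation: [0.008, 1.0, 0.0, 0.0]
wrist_force: [-0.5, 0.9, -0.1]
finger_gap: 0.0851
gripper_force: 0.0
```

Call:
move_arm(
  moves=[
    [[0,0,-3],[0,0,0],1],
    [[0,0,-7],[0,0,0],1],
    [[0,0,-10],[0,0,0],1],
    [[0,0,-10],[0,0,0],1],
  ],
)

```text
time_s: 6.65
tcp_pos: [0.6238, 0.1814, 0.2232]
orientation: [0.009, 1.0, 0.002, 0.004]
wrist_force: [1.0, 0.0, 0.5]
finger_gap: 0.0855
gripper_force: 0.0
```

Run:
```python
from h import *
go(.4615,-.325,.15,87.7)
im,P=grab("side");hsv=cv2.cvtColor(im,cv2.COLOR_RGB2HSV).astype(int);z=P[...,2]
m=(hsv[...,1]<60)&(hsv[...,2]>90)&(z>.128)&(z<.15)&(abs(P[...,0]-.617)<.055)&(abs(P[...,1]-.18)<.045)
q=P[m];print(np.median(q[:,2]),rect(q[:,:2]))
```

```text
t 6.7 tcp [0.6238 0.1814 0.2232] yaw 89.0 gap 0.0855 F [1.  0.  0.5] -> shift [ 15.42 -50.93   7.02] turn z 1.3
0.1363233508557452 [6.189e+02 1.821e+02 1.006e+02 6.690e+01 6.000e-01]
```

Call:
move_arm(
  moves=[
    [[1.4,-4.7,0],[0,0,0],1],
    [[2.8,-9.4,0],[0,0,0],1],
    [[4.2,-14.1,0],[0,0,0],1],
    [[5.6,-18.8,0],[0,0,0],1],
    [[7,-23.5,0],[0,0,0],1],
  ],
)

```text
time_s: 7.2
tcp_pos: [0.5451, -0.0549, 0.2168]
orientation: [0.008, 1.0, -0.0, -0.001]
wrist_force: [-0.3, -0.5, -0.1]
finger_gap: 0.0854
gripper_force: 0.0
```

Call:
move_arm(
  moves=[
    [[1.4,-4.7,0],[0,0,0],1],
    [[2.8,-9.4,0],[0,0,0],1],
    [[4.2,-14.1,1],[0,0,0],1],
    [[5.6,-18.8,3],[0,0,1.3],1],
    [[7,-23.5,5],[0,0,1.3],1],
  ],
)

```text
time_s: 7.7
tcp_pos: [0.4732, -0.2832, 0.1688]
orientation: [0.02, 1.0, 0.0, -0.0]
wrist_force: [1.2, -0.4, 0.0]
finger_gap: 0.0855
gripper_force: 0.0
```

Run:
```python
from h import *
go(.463,-.3245,.0,87.7)
```

```text
t 7.7 tcp [ 0.4732 -0.2832  0.1688] yaw 87.7 gap 0.0855 F [ 1.2 -0.4  0. ] -> shift [ 0.85 -4.17 16.88] turn z 0.0
```

Call:
move_arm(
  moves=[
    [[0.8,-4.2,2],[0,0,0],1],
    [[0.8,-4.2,6],[0,0,0],1],
    [[0.8,-4.2,10],[0,0,0],1],
    [[0.8,-4.2,13],[0,0,0],1],
    [[0.8,-4.2,13],[0,0,0],1],
  ],
)

```text
time_s: 8.2
tcp_pos: [0.4611, -0.321, 0.0354]
orientation: [0.02, 1.0, 0.002, -0.004]
wrist_force: [-0.6, 0.6, -0.4]
finger_gap: 0.0858
gripper_force: 0.0
```

Run:
```python
from h import *
go(.463,-.3245,.001,87.7)
```

```text
t 8.2 tcp [ 0.4611 -0.321   0.0354] yaw 87.7 gap 0.0858 F [-0.6  0.6 -0.4] -> shift [-0.24 -0.36  3.44] turn z 0.0
```

Call:
move_arm(
  moves=[
    [[0,-0.1,2],[0,0,0],1],
    [[0,-0.2,3.4],[0,0,0],1],
    [[0,-0.2,3.4],[0,0,0],1],
    [[0,-0.2,3.4],[0,0,0],0],
    [[0,-0.2,3.4],[0,0,0],0],
  ],
)

```text
time_s: 8.7
tcp_pos: [0.4655, -0.3257, 0.0075]
orientation: [0.02, 1.0, -0.0, 0.001]
wrist_force: [-8.0, 5.1, 19.1]
finger_gap: 0.0603
gripper_force: 62.0
```

Call:
move_arm(
  moves=[
    [[0,0,0],[0,0,0],0],
    [[0,0,0],[0,0,0],0],
    [[0,0,0],[0,0,0],0],
  ],
)

```text
time_s: 9.0
tcp_pos: [0.4655, -0.3258, 0.0076]
orientation: [0.02, 1.0, -0.0, 0.001]
wrist_force: [-1.2, 1.3, 6.1]
finger_gap: 0.0602
gripper_force: 64.8
```

Call:
move_arm(
  moves=[
    [[0,0,-3],[0,0,0],0],
    [[0,0,-7],[0,0,0],0],
    [[0,0,-11],[0,0,0],0],
    [[0,0,-15],[0,0,0],0],
    [[0,0,-18],[0,0,0],0],
  ],
)

```text
time_s: 9.5
tcp_pos: [0.465, -0.3256, 0.1891]
orientation: [0.02, 1.0, -0.001, 0.001]
wrist_force: [1.5, -0.3, -3.9]
finger_gap: 0.0598
gripper_force: 68.8
```

Run:
```python
from h import *
go(.6115,-.0105,.18,86.2)
```

```text
t 9.5 tcp [ 0.465  -0.3256  0.1891] yaw 87.7 gap 0.0598 F [ 1.5 -0.3 -3.9] -> shift [-13.39  32.07   0.91] turn z 1.5
```

Call:
move_arm(
  moves=[
    [[-1.9,4.5,0],[0,0,0],0],
    [[-3.8,9,0],[0,0,0],0],
    [[-5.7,13.5,0],[0,0,0],0],
    [[-7.6,18,0],[0,0,0],0],
    [[-9.5,22.5,0],[0,0,0],0],
  ],
)

```text
time_s: 10.0
tcp_pos: [0.5686, -0.1024, 0.1866]
orientation: [0.02, 1.0, 0.0, 0.0]
wrist_force: [1.0, -0.1, -3.7]
finger_gap: 0.0598
gripper_force: 68.8
```

Call:
move_arm(
  moves=[
    [[-1.9,4.5,0],[0,0,0.7],0],
    [[-3.9,9.6,0],[0,0,1.5],0],
    [[-3.9,9.6,2],[0,0,1.5],0],
    [[-3.9,9.6,3.4],[0,0,1.5],0],
    [[-3.9,9.6,3.4],[0,0,1.5],0],
  ],
)

```text
time_s: 10.5
tcp_pos: [0.6087, -0.0111, 0.1499]
orientation: [0.033, 0.999, -0.001, -0.003]
wrist_force: [-0.5, -1.5, -4.0]
finger_gap: 0.0595
gripper_force: 69.9
```

Run:
```python
from h import *
go(.6115,-.0105,.15,86.2)
im,P=grab("side"); np.savez("side3.npz",im=im,P=P)
hsv=cv2.cvtColor(im,cv2.COLOR_RGB2HSV).astype(int);z=P[...,2]
m=(hsv[...,1]<60)&(hsv[...,2]>90)&(z>.14)&(z<.185)&(abs(P[...,0]-.611)<.08)&(abs(P[...,1]+.01)<.06)
q=P[m];print(np.percentile(q,[1,99],axis=0).round(4),np.histogram(q[:,2],8))
zt=np.percentile(q[:,2],75);q=q[abs(q[:,2]-zt)<.005];print(rect(q[:,:2]))
save("hov3.png",im[135:225,300:400],6)
```

```text
t 10.5 tcp [ 0.6087 -0.0111  0.1499] yaw 86.2 gap 0.0595 F [-0.5 -1.5 -4. ] -> shift [-0.27  0.08 -0.01] turn z 0.0
[[ 0.5539 -0.0453  0.1435]
 [ 0.6514  0.0263  0.182 ]] (array([ 64,  80,  91, 171, 168,  10,  10,   9]), array([0.14297749, 0.14820633, 0.15343517, 0.15866401, 0.16389285,
       0.16912169, 0.17435052, 0.17957936, 0.1848082 ]))
[603.1 -10.4  99.8  79.4  -3.9]
```

View pics/hov3.png

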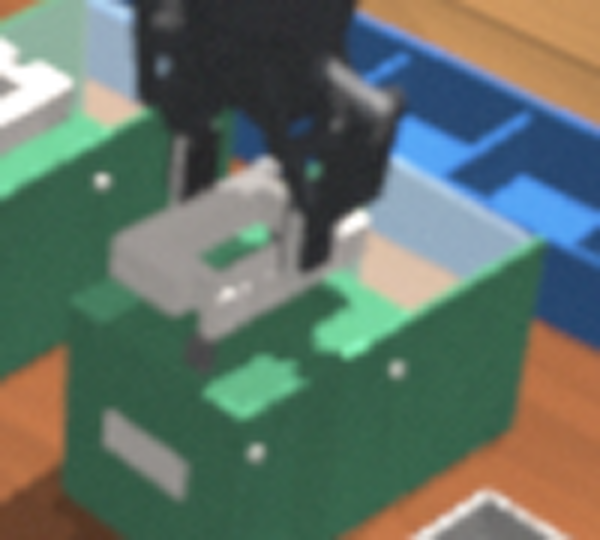

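The plate is hovering about 6 mm short in x, with the near tongue at (198,350) just outside its notch. I'll shift it and lower.

Call:
move_arm(
  moves=[
    [[-0.2,0,0.5],[0,0,0],0],
    [[-0.3,0,0.8],[0,0,0],0],
    [[-0.3,0,0.8],[0,0,0],0],
    [[-0.3,0,0.8],[0,0,0],0],
  ],
)

```text
time_s: 10.95
tcp_pos: [0.6144, -0.0105, 0.1443]
orientation: [0.033, 0.999, 0.0, 0.0]
wrist_force: [0.1, 0.9, -4.7]
finger_gap: 0.0598
gripper_force: 70.0
```

Run:
```python
from h import *
go(.6144,-.0112,.1226,86.2)
```

```text
t 10.9 tcp [ 0.6144 -0.0105  0.1443] yaw 86.2 gap 0.0598 F [ 0.1  0.9 -4.7] -> shift [-0.   -0.07  2.17] turn z 0.0
```

Call:
move_arm(
  moves=[
    [[0,-0.05,0.4],[0,0,0],0],
    [[0,-0.05,0.8],[0,0,0],0],
    [[0,-0.05,1.0],[0,0,0],0],
    [[0,-0.05,1.2],[0,0,0],0],
    [[0,-0.05,1.2],[0,0,0],0],
  ],
)

```text
time_s: 11.45
tcp_pos: [0.614, -0.0106, 0.1316]
orientation: [0.033, 0.999, -0.0, -0.0]
wrist_force: [0.3, 0.2, -4.3]
finger_gap: 0.0593
gripper_force: 70.0
```

Call:
move_arm(
  moves=[
    [[0,0,0.4],[0,0,0],0],
    [[0,0,0.7],[0,0,0],0],
    [[0,0,0.9],[0,0,0],0],
    [[0,0,0.9],[0,0,0],0],
    [[0,0,0.9],[0,0,0],0],
  ],
)

```text
time_s: 11.95
tcp_pos: [0.6143, -0.0107, 0.123]
orientation: [0.033, 0.999, -0.0, 0.0]
wrist_force: [0.9, 0.1, -4.3]
finger_gap: 0.0597
gripper_force: 70.0
```

Call:
move_arm(
  moves=[
    [[0,0,0.1],[0,0,0],0],
    [[0,0,0.1],[0,0,0],0],
    [[0,0,0.1],[0,0,0],1],
    [[0,0,0.1],[0,0,0],1],
    [[0,0,0.1],[0,0,0],1],
  ],
)

```text
time_s: 12.45
tcp_pos: [0.6147, -0.0107, 0.1222]
orientation: [0.033, 0.999, -0.0, 0.0]
wrist_force: [0.1, 0.2, -0.1]
finger_gap: 0.0851
gripper_force: 0.0
```

Call:
move_arm(
  moves=[
    [[0,0,-2],[0,0,0],1],
    [[0,0,-6],[0,0,0],1],
    [[0,0,-9],[0,0,0],1],
    [[0,0,-9],[0,0,0],1],
  ],
)

```text
time_s: 12.85
tcp_pos: [0.6175, -0.0109, 0.2169]
orientation: [0.033, 0.999, 0.0, 0.004]
wrist_force: [1.0, 0.2, 0.4]
finger_gap: 0.0854
gripper_force: 0.0
```

```bash
cat >> h.py <<'E'
def scan():
    for c in("top","side"):
        im,P=grab(c); hsv=cv2.cvtColor(im,cv2.COLOR_RGB2HSV).astype(int); z=P[...,2]
        if c=="side":
            for nm,X,Y in(("pgo",.618,.181),("pnogo",.609,-.010)):
                m=(hsv[...,1]<60)&(hsv[...,2]>90)&(z>.128)&(z<.15)&(abs(P[...,0]-X)<.056)&(abs(P[...,1]-Y)<.045)
                q=P[m]; print(nm,np.median(q[:,2]).round(4),rect(q[:,:2]) if len(q)>9 else 0)
        m=((hsv[...,0]>18)&(hsv[...,0]<33)&(hsv[...,1]>110)&(z>.015)&(z<.3)&(P[...,0]>.2)&(P[...,0]<.75)&(P[...,1]>-.5)&(P[...,1]<.35)).astype(np.uint8)
        n,l,st,ce=cv2.connectedComponentsWithStats(m)
        for k in range(1,n):
            if st[k,4]<12: continue
            q=P[l==k]; zt=np.percentile(q[:,2],80); t=q[abs(q[:,2]-zt)<.006]; print(c,ce[k].round(),st[k,4],"z %.3f"%zt,rect(t[:,:2]))
E
python3 - <<'E'
from h import *
scan(); go(.44,.205,.15,90)
im,P=grab("side"); save("s4.png",im[90:330,190:450],3)
E
```

```text
top [214. 211.] 70 z 0.033 [443.3 203.4  39.2  37.5  62.4]
top [334. 212.] 32 z 0.032 [ 425.9 -201.7   27.3   25.   -41.4]
top [190. 278.] 134 z 0.025 [217.3 286.8  92.4  30.3 -90. ]
pgo 0.136 [6.191e+02 1.814e+02 1.023e+02 6.700e+01 1.000e-01]
pnogo 0.1362 [608.7  -9.   99.8  65.7  -3.8]
side [243. 203.] 123 z 0.033 [442.2 208.2  42.1  37.   69.6]
side [167. 230.] 86 z 0.024 [220.8 273.9  61.8  25.4  89.4]
side [286. 230.] 41 z 0.030 [453.1  38.6  24.2  14.3 -62.2]
side [308. 241.] 140 z 0.033 [465.6 -33.   37.9  35.5 -31.2]
side [346. 284.] 100 z 0.033 [ 427.7 -196.9   31.3   28.2    5.3]
t 12.9 tcp [ 0.6147 -0.0106  0.2126] yaw 86.2 gap 0.0853 F [-0.5 -0.8  0.3] -> shift [18.86 20.37  6.24] turn z -3.8
```

View pics/s4.png

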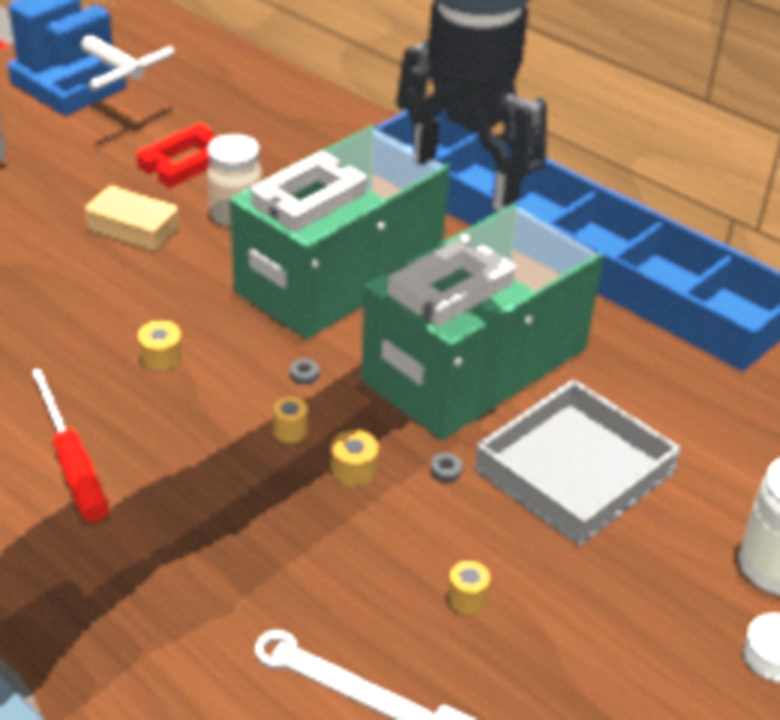

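Both plates read as seated: top at z≈0.136 with headings that match the boxes. Four bushings remain at crop pixels (160,345), (290,418), (355,457) and (469,586). I'll fetch bushing A first.

Call:
move_arm(
  moves=[
    [[3.1,3.4,0],[0,0,0],1],
    [[6.2,6.8,0],[0,0,0],1],
    [[9.3,10.2,0],[0,0,0],1],
    [[12.4,13.6,0],[0,0,0],1],
    [[15.5,17,0],[0,0,0],1],
  ],
)

```text
time_s: 13.5
tcp_pos: [0.4686, 0.1701, 0.2107]
orientation: [0.033, 0.999, -0.001, -0.001]
wrist_force: [0.8, 0.7, -0.4]
finger_gap: 0.0855
gripper_force: 0.0
```

Call:
move_arm(
  moves=[
    [[3.1,3.4,0],[0,0,0],1],
    [[3.1,3.4,4],[0,0,0],1],
    [[3.1,3.4,8],[0,0,0],1],
    [[3.1,3.4,12],[0,0,0],1],
    [[3.1,3.4,15],[0,0,0],1],
  ],
)

```text
time_s: 14.0
tcp_pos: [0.44, 0.2042, 0.0589]
orientation: [0.033, 0.999, -0.001, -0.002]
wrist_force: [-0.4, -0.3, 0.3]
finger_gap: 0.0858
gripper_force: 0.0
```

Run:
```python
from h import *
go(.443,.206,.01,86.2); scan()
```

```text
t 14.0 tcp [0.44   0.2042 0.0589] yaw 86.3 gap 0.0858 F [-0.4 -0.3  0.3] -> shift [-0.3   0.21  4.89] turn z 0.1
top [284. 201.] 72 z 0.032 [468.8 -34.6  38.4  35.2 -29.9]
top [263. 204.] 34 z 0.034 [459.9  39.9  28.1  23.6  -2. ]
top [334. 211.] 35 z 0.032 [ 428.8 -199.3   28.4   26.9   -8.9]
top [190. 278.] 137 z 0.024 [217.4 287.1  91.5  30.1 -89.6]
pgo 0.1361 [618.  181.8  98.   66.4  -0.8]
pnogo 0.1362 [610.4  -9.4 101.3  65.9  -5. ]
side [243. 206.] 63 z 0.032 [434.9 199.5  34.7  18.4 -56.9]
side [167. 229.] 94 z 0.024 [219.7 275.1  67.7  25.1  89.8]
side [286. 228.] 80 z 0.033 [459.8  44.6  30.6  27.9  58.9]
side [308. 240.] 152 z 0.033 [467.5 -29.4  41.   38.5  68.3]
side [346. 284.] 105 z 0.033 [ 426.9 -197.    30.1   28.8  -24.4]
```

Call:
move_arm(
  moves=[
    [[0,0.1,3],[0,0,0],1],
    [[0,0.1,4.9],[0,0,0],1],
    [[0,0.1,4.9],[0,0,0],1],
    [[0,0.1,4.9],[0,0,0],0],
    [[0,0.1,4.9],[0,0,0],0],
  ],
  grip_force=50,
)

```text
time_s: 14.6
tcp_pos: [0.4431, 0.2065, 0.0145]
orientation: [0.033, 0.999, 0.001, 0.001]
wrist_force: [-0.0, -0.4, -0.4]
finger_gap: 0.0594
gripper_force: 0.0
```

Call:
move_arm(
  moves=[
    [[0,0,0],[0,0,0],0],
    [[0,0,0],[0,0,0],0],
    [[0,0,0],[0,0,0],0],
    [[0,0,-2],[0,0,0],0],
    [[0,0,-5],[0,0,0],0],
  ],
)

```text
time_s: 15.1
tcp_pos: [0.441, 0.2055, 0.063]
orientation: [0.033, 0.999, -0.001, -0.001]
wrist_force: [0.6, -1.2, -1.3]
finger_gap: 0.0383
gripper_force: 50.9
```

Run:
```python
from h import *
go(.6204,.1805,.21,89)
```

```text
t 15.1 tcp [0.441  0.2055 0.063 ] yaw 86.2 gap 0.0383 F [ 0.6 -1.2 -1.3] -> shift [-18.03  -1.34 -14.74] turn z -2.8
```

Call:
move_arm(
  moves=[
    [[0,0,-4],[0,0,0],0],
    [[0,0,-8],[0,0,0],0],
    [[0,0,-12],[0,0,0],0],
    [[-4,-0.3,-14],[0,0,-2.8],0],
    [[-8,-0.6,-14],[0,0,-2.8],0],
  ],
)

```text
time_s: 15.6
tcp_pos: [0.524, 0.1961, 0.2077]
orientation: [0.007, 1.0, 0.002, 0.003]
wrist_force: [1.5, 0.8, -1.5]
finger_gap: 0.0384
gripper_force: 51.0
```

Run:
```python
from h import *
go(.6204,.1805,.16,89)
```

```text
t 15.6 tcp [0.524  0.1961 0.2077] yaw 89.2 gap 0.0384 F [ 1.5  0.8 -1.5] -> shift [-9.63 -1.45  4.83] turn z 0.2
```

Call:
move_arm(
  moves=[
    [[-4,-0.6,0],[0,0,0],0],
    [[-8,-1.2,0],[0,0,0],0],
    [[-9.6,-1.4,2.5],[0,0,0],0],
    [[-9.6,-1.4,4.8],[0,0,0],0],
    [[-9.6,-1.4,4.8],[0,0,0],0],
  ],
)

```text
time_s: 16.1
tcp_pos: [0.6148, 0.1782, 0.1519]
orientation: [0.009, 1.0, -0.001, -0.003]
wrist_force: [-1.3, 1.0, -2.2]
finger_gap: 0.0383
gripper_force: 51.0
```

Call:
move_arm(
  moves=[
    [[0,0,0],[0,0,0],0],
  ],
)

```text
time_s: 16.2
tcp_pos: [0.6167, 0.1794, 0.1554]
orientation: [0.008, 1.0, -0.0, -0.0]
wrist_force: [-0.2, 0.7, -0.7]
finger_gap: 0.0383
gripper_force: 51.0
```

Run:
```python
from h import *
go(.6204,.1805,.16,89)
```

```text
t 16.2 tcp [0.6167 0.1794 0.1554] yaw 89.1 gap 0.0383 F [-0.2  0.7 -0.7] -> shift [-0.37  0.12 -0.46] turn z 0.1
```

Call:
move_arm(
  moves=[
    [[-0.2,0.1,0],[0,0,0],0],
    [[-0.2,0.1,0.4],[0,0,0],0],
    [[-0.2,0.1,0.7],[0,0,0],0],
    [[-0.2,0.1,1.0],[0,0,0],0],
    [[-0.2,0.1,1.0],[0,0,0],0],
  ],
)

```text
time_s: 16.7
tcp_pos: [0.6207, 0.1809, 0.1485]
orientation: [0.008, 1.0, 0.001, 0.002]
wrist_force: [-5.1, -0.6, 18.4]
finger_gap: 0.0386
gripper_force: 53.0
```

Call:
move_arm(
  moves=[
    [[0,0,0.3],[0,0,0],0],
    [[0,0,0.3],[0,0,0],0],
    [[0,0,0.3],[0,0,0],0],
  ],
)

```text
time_s: 17.0
tcp_pos: [0.6225, 0.1822, 0.1482]
orientation: [0.008, 1.0, 0.002, 0.004]
wrist_force: [-6.7, -1.1, 30.8]
finger_gap: 0.0386
gripper_force: 55.1
```

Bushing A is blocked at the go slot: it reads 30 N at z=0.148. Its gap of 38.4 mm, plus the ≈1.8 mm bias seen on the 62 mm plate, gives ≥40 mm. It is oversize, so it goes to the tray.

Call:
move_arm(
  moves=[
    [[0,0,-3],[0,0,0],0],
    [[0,0,-7],[0,0,0],0],
    [[0.6,-4,-7],[0,0,0],0],
    [[1.2,-8.5,-7],[0,0,0],0],
    [[1.8,-13,-7],[0,0,0],0],
  ],
)

```text
time_s: 17.5
tcp_pos: [0.5988, 0.0495, 0.2126]
orientation: [0.008, 1.0, 0.0, 0.001]
wrist_force: [0.6, -1.3, -2.2]
finger_gap: 0.0383
gripper_force: 51.9
```

Call:
move_arm(
  moves=[
    [[0.6,-4.5,0],[0,0,0],0],
    [[1.2,-9,0],[0,0,0],0],
    [[1.8,-13.5,0],[0,0,0],0],
    [[2.4,-18,0],[0,0,0],0],
    [[3,-22,0],[0,0,0],0],
  ],
)

```text
time_s: 18.0
tcp_pos: [0.5648, -0.1714, 0.2124]
orientation: [0.009, 1.0, -0.0, 0.0]
wrist_force: [1.1, 0.1, -1.6]
finger_gap: 0.038
gripper_force: 51.9
```

Run:
```python
from h import *
go(.575,-.168,.024,88)
```

```text
t 18.0 tcp [ 0.5648 -0.1714  0.2124] yaw 89.0 gap 0.0380 F [ 1.1  0.1 -1.6] -> shift [-1.01  0.37 18.84] turn z 1.0
```

Call:
move_arm(
  moves=[
    [[-1,0.4,4],[0,0,0],0],
    [[-1,0.4,8],[0,0,0],0],
    [[-1,0.4,12],[0,0,0],0],
    [[-1,0.4,15],[0,0,0],0],
    [[-1,0.4,17],[0,0,0],0],
  ],
)

```text
time_s: 18.5
tcp_pos: [0.5742, -0.1646, 0.0397]
orientation: [0.008, 1.0, 0.0, -0.001]
wrist_force: [-0.3, 0.5, -1.1]
finger_gap: 0.0385
gripper_force: 51.9
```

Call:
move_arm(
  moves=[
    [[0,0,1.0],[0,0,0],0],
    [[0,0,1.6],[0,0,0],0],
    [[0,0,1.6],[0,0,0],0],
    [[0,0,1.6],[0,0,0],0],
  ],
)

```text
time_s: 18.9
tcp_pos: [0.5764, -0.1653, 0.0272]
orientation: [0.008, 1.0, -0.0, 0.001]
wrist_force: [0.2, -0.0, -2.0]
finger_gap: 0.0385
gripper_force: 51.9
```

Call:
move_arm(
  moves=[
    [[0,0,0.7],[0,0,0],0],
    [[0,0,0.7],[0,0,0],0],
    [[0,0,0.7],[0,0,0],0.6],
    [[0,0,0.7],[0,0,0],0.6],
    [[0,0,0.7],[0,0,0],0.6],
  ],
)

```text
time_s: 19.4
tcp_pos: [0.5758, -0.1652, 0.0194]
orientation: [0.008, 1.0, -0.0, 0.0]
wrist_force: [-0.5, 0.1, 0.6]
finger_gap: 0.0513
gripper_force: 0.0
```

Call:
move_arm(
  moves=[
    [[0,0,-3],[0,0,0],0.6],
    [[0,0,-7],[0,0,0],0.6],
    [[0,0,-11],[0,0,0],0.6],
    [[0,0,-13],[0,0,0],0.6],
  ],
)

```text
time_s: 19.8
tcp_pos: [0.5773, -0.1657, 0.1529]
orientation: [0.009, 1.0, -0.001, 0.003]
wrist_force: [1.4, -0.8, -0.5]
finger_gap: 0.0511
gripper_force: 0.0
```

Run:
```python
from h import *
scan(); go(.468,-.032,.011,89)
```

```text
top [280. 199.] 14 z 0.033 [473.5 -18.8  24.1   5.1 -10.6]
top [263. 204.] 31 z 0.034 [460.5  39.9  25.7  23.6  -2. ]
top [198. 278.] 67 z 0.025 [227.6 263.   47.8  29.9  58. ]
top [181. 279.] 61 z 0.024 [216.8 315.6  36.4  29.4  87.7]
pgo 0.1361 [618.6 182.7  99.8  67.7  -1.7]
pnogo 0.1361 [610.9  -8.7 100.3  65.5  -4. ]
side [164. 227.] 148 z 0.023 [217.2 291.1  95.   32.8  88.8]
side [286. 228.] 77 z 0.032 [460.3  43.7  31.3  27.9  35.5]
side [308. 240.] 154 z 0.033 [466.6 -31.8  39.4  38.9  57.8]
side [373. 247.] 106 z 0.036 [ 571.9 -163.8   37.1   30.7   39.7]
side [346. 284.] 105 z 0.033 [ 426.5 -198.1   29.2   28.4   75. ]
t 19.9 tcp [ 0.578  -0.1658  0.1528] yaw 89.0 gap 0.0511 F [ 0.4 -0.2  0.3] -> shift [11.32 13.21 14.09] turn z 0.0
```

Call:
move_arm(
  moves=[
    [[4.5,1,0],[0,0,0],0.75],
    [[8.5,3.5,0],[0,0,0],0.75],
    [[11.3,7,0],[0,0,0],0.75],
    [[11.3,11,0],[0,0,0],0.75],
    [[11.3,13.2,2],[0,0,0],0.75],
  ],
)

```text
time_s: 20.4
tcp_pos: [0.4652, -0.0283, 0.13]
orientation: [0.007, 1.0, 0.001, 0.002]
wrist_force: [1.2, -1.3, -0.3]
finger_gap: 0.0639
gripper_force: 0.0
```

Call:
move_arm(
  moves=[
    [[0,0,3.5],[0,0,0],0.75],
    [[0,0,7],[0,0,0],0.75],
    [[0,0,8],[0,0,0],0.75],
  ],
)

```text
time_s: 20.7
tcp_pos: [0.4618, -0.0309, 0.0459]
orientation: [0.008, 1.0, -0.0, -0.003]
wrist_force: [-0.6, 0.4, -0.5]
finger_gap: 0.0637
gripper_force: 0.0
```

Run:
```python
from h import *
go(.468,-.032,.011,89)
```

```text
t 20.7 tcp [ 0.4618 -0.0309  0.0459] yaw 89.1 gap 0.0637 F [-0.6  0.4 -0.5] -> shift [-0.64 -0.1   3.49] turn z 0.1
```

Call:
move_arm(
  moves=[
    [[-0.3,0,2.5],[0,0,0],0.75],
    [[-0.3,0,3.8],[0,0,0],0.75],
    [[-0.3,0,3.8],[0,0,0],0.75],
    [[-0.3,0,3.8],[0,0,0],0],
    [[-0.3,0,3.8],[0,0,0],0],
  ],
)

```text
time_s: 21.2
tcp_pos: [0.4684, -0.0314, 0.0123]
orientation: [0.009, 1.0, 0.0, 0.001]
wrist_force: [-2.1, 0.3, 10.0]
finger_gap: 0.0386
gripper_force: 48.9
```

Call:
move_arm(
  moves=[
    [[0,0,0],[0,0,0],0],
    [[0,0,0],[0,0,0],0],
    [[0,0,0],[0,0,0],0],
    [[0,0,-3],[0,0,0],0],
    [[0,0,-7],[0,0,0],0],
  ],
)

```text
time_s: 21.7
tcp_pos: [0.4663, -0.0313, 0.0813]
orientation: [0.008, 1.0, -0.0, -0.002]
wrist_force: [0.8, -0.9, -1.4]
finger_gap: 0.0388
gripper_force: 50.8
```

Run:
```python
from h import *
go(.6204,.1805,.16,89)
```

```text
t 21.7 tcp [ 0.4663 -0.0313  0.0813] yaw 89.0 gap 0.0388 F [ 0.8 -0.9 -1.4] -> shift [-15.02  21.43  -7.92] turn z 0.0
```

Bushing C reads 38.7 mm at 50 N, the same as A, so it is also oversize and goes in the tray beside A.

Call:
move_arm(
  moves=[
    [[0,-3,-4],[0,0,0],0],
    [[0,-7,-7],[0,0,0],0],
    [[-3,-10,-8],[0,0,0],0],
    [[-7,-12.5,-8],[0,0,0],0],
    [[-11.5,-13.6,-8],[0,0,0],0],
  ],
)

```text
time_s: 22.2
tcp_pos: [0.5808, -0.1732, 0.1629]
orientation: [0.011, 1.0, -0.001, 0.001]
wrist_force: [1.3, -0.1, -2.0]
finger_gap: 0.0385
gripper_force: 51.0
```

Call:
move_arm(
  moves=[
    [[-4,0,0],[0,0,0],0],
    [[-5.7,0,0],[0,0,0],0],
    [[-5.7,0,3],[0,0,0],0],
    [[-5.7,0,7],[0,0,0],0],
    [[-5.7,0,10],[0,0,0],0],
  ],
)

```text
time_s: 22.7
tcp_pos: [0.6366, -0.1697, 0.0596]
orientation: [0.008, 1.0, 0.0, -0.001]
wrist_force: [0.4, 0.2, -2.0]
finger_gap: 0.0384
gripper_force: 51.0
```

Run:
```python
from h import *
go(.637,-.169,.019,89)
```

```text
t 22.7 tcp [ 0.6366 -0.1697  0.0596] yaw 89.0 gap 0.0384 F [ 0.4  0.2 -2. ] -> shift [-0.04  0.07  4.06] turn z 0.0
```

Call:
move_arm(
  moves=[
    [[0,0,2],[0,0,0],0],
    [[0,0,3.8],[0,0,0],0],
    [[0,0,4],[0,0,0],0],
    [[0,0,4],[0,0,0],0.6],
    [[0,0,4],[0,0,0],0.6],
  ],
)

```text
time_s: 23.2
tcp_pos: [0.6388, -0.1705, 0.0228]
orientation: [0.008, 1.0, -0.0, 0.001]
wrist_force: [1.0, -0.7, 0.2]
finger_gap: 0.051
gripper_force: 0.0
```

Call:
move_arm(
  moves=[
    [[0,0,0],[0,0,0],0.6],
    [[0,0,-3],[0,0,0],0.6],
    [[0,0,-7],[0,0,0],0.6],
    [[0,0,-11],[0,0,0],0.6],
    [[0,0,-13],[0,0,0],0.6],
  ],
)

```text
time_s: 23.7
tcp_pos: [0.6398, -0.171, 0.1562]
orientation: [0.009, 1.0, -0.001, 0.003]
wrist_force: [0.3, 0.2, -0.1]
finger_gap: 0.0512
gripper_force: 0.0
```

Run:
```python
from h import *
scan(); go(.4275,-.199,.011,88)
```

```text
top [263. 204.] 31 z 0.033 [460.1  38.7  29.1  25.1 -57.3]
top [336. 211.] 23 z 0.032 [ 428.2 -205.6   28.7   16.2  -11.1]
top [190. 278.] 135 z 0.024 [217.5 286.9  92.6  29.9 -89.6]
pgo 0.1361 [ 6.184e+02  1.824e+02  9.990e+01  6.740e+01 -4.000e-01]
pnogo 0.1362 [611.6  -9.  102.   65.4  -4.4]
side [164. 228.] 133 z 0.023 [216.1 286.8  88.1  33.  -89. ]
side [286. 228.] 81 z 0.033 [459.5  43.4  30.3  28.1  63.8]
side [389. 236.] 115 z 0.036 [ 633.8 -170.7   36.4   34.1    5.6]
side [374. 246.] 114 z 0.036 [ 573.7 -165.3   36.7   34.8    8.6]
side [346. 284.] 101 z 0.032 [ 426.3 -196.6   28.7   28.   -14. ]
t 23.8 tcp [ 0.6404 -0.171   0.1562] yaw 89.0 gap 0.0511 F [ 1.3  0.2 -0.3] -> shift [21.36 -3.14 14.34] turn z 1.0
```

Call:
move_arm(
  moves=[
    [[4.3,-0.6,0],[0,0,0],0.7],
    [[8.6,-1.2,0],[0,0,0],0.7],
    [[12.9,-1.8,0],[0,0,0],0.7],
    [[17.2,-2.4,0],[0,0,0],0.7],
    [[21.4,-3.1,0],[0,0,2.8],0.7],
  ],
)

```text
time_s: 24.3
tcp_pos: [0.4208, -0.1974, 0.1508]
orientation: [0.033, 0.999, 0.0, -0.0]
wrist_force: [-0.1, -0.2, -0.1]
finger_gap: 0.0594
gripper_force: 0.0
```

Call:
move_arm(
  moves=[
    [[0,0,3],[0,0,0],0.7],
    [[0,0,6.5],[0,0,0],0.7],
    [[0,0,10],[0,0,0],0.7],
    [[0,0,10],[0,0,0],0.7],
  ],
)

```text
time_s: 24.7
tcp_pos: [0.4197, -0.1962, 0.0478]
orientation: [0.033, 0.999, 0.001, -0.004]
wrist_force: [-0.7, 0.7, -0.1]
finger_gap: 0.0598
gripper_force: 0.0
```

Run:
```python
from h import *
go(.4275,-.1985,.011,86.2)
```

```text
t 24.7 tcp [ 0.4197 -0.1962  0.0478] yaw 86.2 gap 0.0598 F [-0.7  0.7 -0.1] -> shift [-0.82 -0.19  3.67] turn z 0.0
```

Call:
move_arm(
  moves=[
    [[-0.6,-0.2,2],[0,0,0],0.7],
    [[-0.6,-0.2,3.8],[0,0,0],0.7],
    [[-0.6,-0.2,3.8],[0,0,0],0.7],
    [[-0.6,-0.2,3.8],[0,0,0],0],
    [[-0.6,-0.2,3.8],[0,0,0],0],
  ],
)

```text
time_s: 25.2
tcp_pos: [0.4296, -0.2002, 0.0144]
orientation: [0.033, 0.999, -0.0, 0.001]
wrist_force: [0.3, 0.9, 1.0]
finger_gap: 0.0315
gripper_force: 0.0
```

Call:
move_arm(
  moves=[
    [[0,0,0],[0,0,0],0],
    [[0,0,0],[0,0,0],0],
    [[0,0,0],[0,0,0],0],
    [[0,0,-3],[0,0,0],0],
    [[0,0,-7],[0,0,0],0],
  ],
)

```text
time_s: 25.7
tcp_pos: [0.4275, -0.1994, 0.0835]
orientation: [0.033, 0.999, 0.0, -0.001]
wrist_force: [1.2, -0.5, -0.8]
finger_gap: 0.0282
gripper_force: 49.8
```

Run:
```python
from h import *
go(.6145,-.0108,.18,86.2)
```

```text
t 25.7 tcp [ 0.4275 -0.1994  0.0835] yaw 86.2 gap 0.0282 F [ 1.2 -0.5 -0.8] -> shift [-17.39  20.05  -9.68] turn z 0.0
```

Bushing D reads 28.2 mm, about 30 mm true, so it is undersize and goes to the no-go slot.

Call:
move_arm(
  moves=[
    [[0,0,-4],[0,0,0],0],
    [[-1,1,-8.5],[0,0,0],0],
    [[-4,4.5,-9.7],[0,0,0],0],
    [[-7,8,-9.7],[0,0,0],0],
    [[-10,11.5,-9.7],[0,0,0],0],
  ],
)

```text
time_s: 26.2
tcp_pos: [0.5375, -0.0905, 0.1821]
orientation: [0.033, 0.999, 0.0, 0.001]
wrist_force: [0.7, -1.1, -0.9]
finger_gap: 0.0285
gripper_force: 50.1
```

Call:
move_arm(
  moves=[
    [[-3,3.5,0],[0,0,0],0],
    [[-6,7,0],[0,0,0],0],
    [[-7.4,8.5,0],[0,0,0],0],
    [[-7.4,8.5,1.5],[0,0,0],0],
    [[-7.4,8.5,1.5],[0,0,0],0],
  ],
)

```text
time_s: 26.7
tcp_pos: [0.6135, -0.012, 0.1634]
orientation: [0.033, 0.999, -0.0, -0.002]
wrist_force: [-0.0, -0.5, -1.9]
finger_gap: 0.0282
gripper_force: 50.1
```

Run:
```python
from h import *
go(.6125,-.0108,.15,86.2)
```

```text
t 26.7 tcp [ 0.6135 -0.012   0.1634] yaw 86.3 gap 0.0282 F [-0.  -0.5 -1.9] -> shift [0.1  0.11 1.34] turn z 0.1
```

Call:
move_arm(
  moves=[
    [[0.1,0.1,0.5],[0,0,0],0],
    [[0.1,0.1,1.0],[0,0,0],0],
    [[0.1,0.1,1.5],[0,0,0],0],
    [[0.1,0.1,1.9],[0,0,0],0],
    [[0.1,0.1,2.2],[0,0,0],0],
  ],
)

```text
time_s: 27.2
tcp_pos: [0.6144, -0.011, 0.1427]
orientation: [0.033, 0.999, -0.0, -0.0]
wrist_force: [0.3, -0.1, -1.6]
finger_gap: 0.0285
gripper_force: 50.1
```

Call:
move_arm(
  moves=[
    [[0,0,0],[0,0,0],0],
    [[0,0,0],[0,0,0],0],
  ],
)

```text
time_s: 27.4
tcp_pos: [0.6147, -0.0108, 0.1431]
orientation: [0.033, 0.999, -0.0, 0.0]
wrist_force: [0.0, -0.2, -1.5]
finger_gap: 0.0284
gripper_force: 50.1
```

Call:
move_arm(
  moves=[
    [[0,0,0.3],[0,0,0],0],
    [[0,0,0.4],[0,0,0],0],
    [[0,0,0.4],[0,0,0],0.6],
    [[0,0,0.4],[0,0,0],0.6],
    [[0,0,0.4],[0,0,0],0.6],
  ],
)

```text
time_s: 27.9
tcp_pos: [0.6149, -0.0107, 0.1393]
orientation: [0.033, 0.999, 0.0, 0.0]
wrist_force: [-0.5, 0.3, -0.3]
finger_gap: 0.0511
gripper_force: 0.0
```

Call:
move_arm(
  moves=[
    [[0,0,0],[0,0,0],0.6],
    [[0,0,-2],[0,0,0],0.6],
    [[0,0,-5],[0,0,0],0.6],
    [[0,0,-7],[0,0,0],0.6],
    [[0,0,-7],[0,0,0],0.6],
  ],
)

```text
time_s: 28.4
tcp_pos: [0.6168, -0.0108, 0.2124]
orientation: [0.033, 0.999, 0.0, 0.003]
wrist_force: [-0.3, -0.1, 0.2]
finger_gap: 0.0514
gripper_force: 0.0
```

Run:
```python
from h import *
scan(); go(.461,.0425,.011,86.2)
im,P=grab("side"); save("s5.png",im[120:270,260:440],4)
```

```text
top [321. 153.] 54 z 0.038 [ 632.3 -167.4   36.2   24.3   24.1]
top [320. 171.] 42 z 0.035 [ 567.3 -161.9   31.6   23.3   79.3]
top [190. 278.] 136 z 0.024 [217.6 286.8  93.   30.1 -89.7]
pgo 0.1364 [619.  181.4 100.5  68.6  -2.3]
pnogo 0.1362 [609.7  -8.7  98.6  68.5  -4.2]
side [167. 230.] 87 z 0.024 [228.1 271.9  65.   24.9  65.8]
side [286. 230.] 41 z 0.030 [452.8  37.6  22.1  12.  -55.7]
side [389. 235.] 158 z 0.037 [ 634.9 -169.4   39.4   34.4   39.1]
side [374. 246.] 136 z 0.037 [ 572.9 -166.    37.7   33.9  -37. ]
t 28.5 tcp [ 0.6147 -0.0107  0.2091] yaw 86.2 gap 0.0508 F [ 0.   0.2 -0.9] -> shift [15.69  4.3  19.81] turn z 0.0
```

View pics/s5.png

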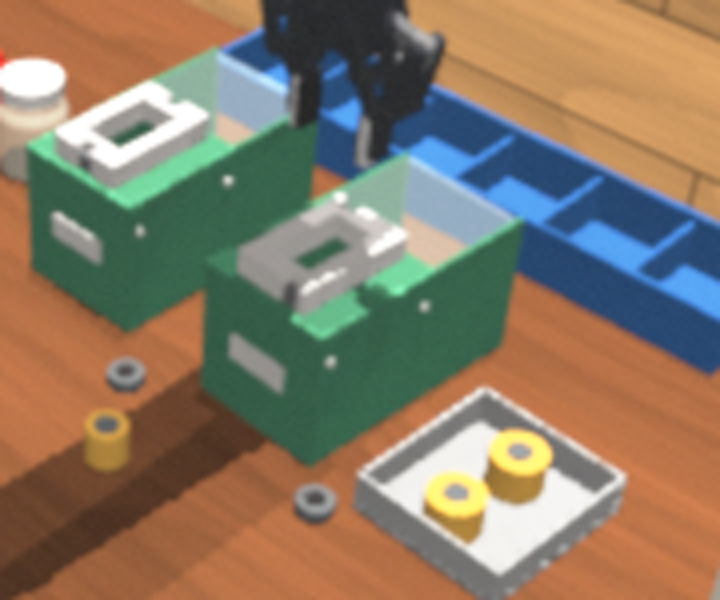

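The slot is empty and D has dropped through. A and C stand in the tray at (457,505) and (518,462). The last bushing, B, is at (107,440).

Call:
move_arm(
  moves=[
    [[4.3,1.2,0],[0,0,0],0.7],
    [[8.6,2.4,0],[0,0,0],0.7],
    [[12.9,3.6,0],[0,0,0],0.7],
    [[15.7,4.3,2],[0,0,0],0.7],
    [[15.7,4.3,6],[0,0,0],0.7],
  ],
)

```text
time_s: 29.05
tcp_pos: [0.4584, 0.0442, 0.1495]
orientation: [0.031, 1.0, 0.001, 0.001]
wrist_force: [2.2, -0.5, -0.1]
finger_gap: 0.0598
gripper_force: 0.0
```

Call:
move_arm(
  moves=[
    [[0,0,3.5],[0,0,0],0.7],
    [[0,0,7],[0,0,0],0.7],
    [[0,0,10],[0,0,0],0.7],
    [[0,0,10],[0,0,0],0.7],
  ],
)

```text
time_s: 29.45
tcp_pos: [0.4569, 0.042, 0.0454]
orientation: [0.033, 0.999, -0.001, -0.004]
wrist_force: [-0.4, -0.1, 0.1]
finger_gap: 0.0595
gripper_force: 0.0
```

Run:
```python
from h import *
go(.461,.0425,.011,86.2)
```

```text
t 29.4 tcp [0.4569 0.042  0.0454] yaw 86.3 gap 0.0595 F [-0.4 -0.1  0.1] -> shift [-0.44  0.09  3.43] turn z 0.1
```

Call:
move_arm(
  moves=[
    [[-0.2,0,2],[0,0,0],0.7],
    [[-0.2,0,3.7],[0,0,0],0.7],
    [[-0.2,0,3.7],[0,0,0],0.7],
    [[-0.2,0,3.7],[0,0,0],0],
    [[-0.2,0,3.7],[0,0,0],0],
  ],
)

```text
time_s: 29.95
tcp_pos: [0.4635, 0.0424, 0.0132]
orientation: [0.033, 0.999, 0.0, 0.001]
wrist_force: [0.1, 0.3, -0.2]
finger_gap: 0.0314
gripper_force: 0.0
```

Call:
move_arm(
  moves=[
    [[0,0,0],[0,0,0],0],
    [[0,0,0],[0,0,0],0],
    [[0,0,0],[0,0,0],0],
    [[0,0,-4],[0,0,0],0],
    [[0,0,-8],[0,0,0],0],
  ],
)

```text
time_s: 30.45
tcp_pos: [0.4618, 0.0422, 0.093]
orientation: [0.033, 0.999, -0.0, -0.001]
wrist_force: [1.3, 0.1, -2.1]
finger_gap: 0.0285
gripper_force: 49.8
```

Run:
```python
from h import *
go(.6145,-.0108,.185,86.2)
```

```text
t 30.4 tcp [0.4618 0.0422 0.093 ] yaw 86.2 gap 0.0285 F [ 1.3  0.1 -2.1] -> shift [-15.56  -4.29  -9.22] turn z 0.0
```

B reads 28.5 mm, so it is undersize too.

Call:
move_arm(
  moves=[
    [[0,0,-4.5],[0,0,0],0],
    [[0,0,-9.2],[0,0,0],0],
    [[-4,-1.1,-9.2],[0,0,0],0],
    [[-8,-2.2,-9.2],[0,0,0],0],
    [[-12,-3.3,-9.2],[0,0,0],0],
  ],
)

```text
time_s: 30.95
tcp_pos: [0.5818, 0.0013, 0.186]
orientation: [0.032, 0.999, 0.0, 0.001]
wrist_force: [0.9, 0.3, -1.1]
finger_gap: 0.0284
gripper_force: 50.1
```

Call:
move_arm(
  moves=[
    [[-3.6,-1,0],[0,0,0],0],
    [[-3.6,-1,1],[0,0,0],0],
    [[-3.6,-1,2],[0,0,0],0],
    [[-3.6,-1,2],[0,0,0],0],
    [[-3.6,-1,2],[0,0,0],0],
  ],
)

```text
time_s: 31.45
tcp_pos: [0.6143, -0.0101, 0.1639]
orientation: [0.032, 0.999, 0.0, -0.001]
wrist_force: [0.2, -0.3, -1.9]
finger_gap: 0.0287
gripper_force: 50.1
```

Run:
```python
from h import *
go(.6145,-.0108,.139,86.2)
```

```text
t 31.4 tcp [ 0.6143 -0.0101  0.1639] yaw 86.3 gap 0.0287 F [ 0.2 -0.3 -1.9] -> shift [-0.03 -0.07  2.49] turn z 0.1
```

Call:
move_arm(
  moves=[
    [[0,-0.1,0.6],[0,0,0],0],
    [[0,-0.1,1.2],[0,0,0],0],
    [[0,-0.1,1.8],[0,0,0],0],
    [[0,-0.1,2.3],[0,0,0],0],
    [[0,-0.1,2.5],[0,0,0],0],
  ],
)

```text
time_s: 31.95
tcp_pos: [0.6151, -0.0117, 0.1382]
orientation: [0.033, 0.999, -0.0, -0.001]
wrist_force: [0.1, -0.3, -1.8]
finger_gap: 0.0287
gripper_force: 50.1
```

Call:
move_arm(
  moves=[
    [[0,0,0],[0,0,0],0],
  ],
)

```text
time_s: 32.05
tcp_pos: [0.6153, -0.0118, 0.1386]
orientation: [0.033, 0.999, -0.0, -0.0]
wrist_force: [-0.2, -1.0, -1.4]
finger_gap: 0.0285
gripper_force: 50.1
```

No resistance with the bottom below the plate top, so I'll release.

Call:
move_arm(
  moves=[
    [[0,0,0],[0,0,0],0.6],
    [[0,0,0],[0,0,0],0.6],
    [[0,0,0],[0,0,0],0.6],
    [[0,0,0],[0,0,0],0.6],
  ],
)

```text
time_s: 32.45
tcp_pos: [0.6158, -0.0118, 0.1394]
orientation: [0.033, 0.999, 0.0, 0.0]
wrist_force: [0.2, 0.3, -0.0]
finger_gap: 0.0517
gripper_force: 0.0
```

Call:
move_arm(
  moves=[
    [[0,0,-3],[0,0,0],0.6],
    [[0,0,-7],[0,0,0],0.6],
    [[0,0,-11],[0,0,0],0.6],
    [[5,0,-11],[0,0,0],0.6],
    [[10,0,-11],[0,0,0],0.6],
  ],
)

```text
time_s: 32.95
tcp_pos: [0.5163, -0.0052, 0.2506]
orientation: [0.033, 0.999, 0.0, 0.002]
wrist_force: [-0.1, 0.5, 0.4]
finger_gap: 0.0511
gripper_force: 0.0
```

Call:
move_arm(
  moves=[
    [[0,-5,0],[0,0,0],0.6],
    [[0,-10,0],[0,0,0],0.6],
    [[0,-15,0],[0,0,0],0.6],
    [[0,-20,0],[0,0,0],0.6],
    [[0,-25,0],[0,0,0],0.6],
  ],
)

```text
time_s: 33.45
tcp_pos: [0.4991, -0.2566, 0.2495]
orientation: [0.033, 0.999, -0.0, 0.001]
wrist_force: [1.2, 0.2, -0.9]
finger_gap: 0.0511
gripper_force: 0.0
```

Run:
```python
from h import *
scan(); go(.5,-.25,.25,86)
im,P=grab("top"); a=cv2.resize(im[95:285,120:420],(800,507),interpolation=cv2.INTER_CUBIC); save("t6.png",a)
im,P=grab("side"); save("s6.png",im,1.42)
```

```text
top [321. 153.] 50 z 0.037 [ 631.7 -168.5   35.7   27.4   12.8]
top [321. 171.] 43 z 0.038 [ 571.5 -165.8   30.8   29.   -26.7]
top [190. 278.] 138 z 0.025 [217.2 286.8  92.2  30.1 -89.6]
pgo 0.1362 [618.5 182.  102.5  66.7  -1.7]
pnogo 0.1361 [609.6  -8.4 100.2  67.   -3.4]
side [163. 226.] 166 z 0.024 [217.  290.6  98.9  32.8  88.8]
side [389. 235.] 159 z 0.036 [ 635.2 -169.7   40.8   34.5   34.3]
side [374. 246.] 129 z 0.037 [ 571.7 -166.2   35.6   34.1   25.7]
t 33.5 tcp [ 0.4969 -0.2633  0.2497] yaw 85.6 gap 0.0512 F [0.4 0.5 0.6] -> shift [-0.21  1.35 -0.04] turn z -0.4
```

View pics/t6.png

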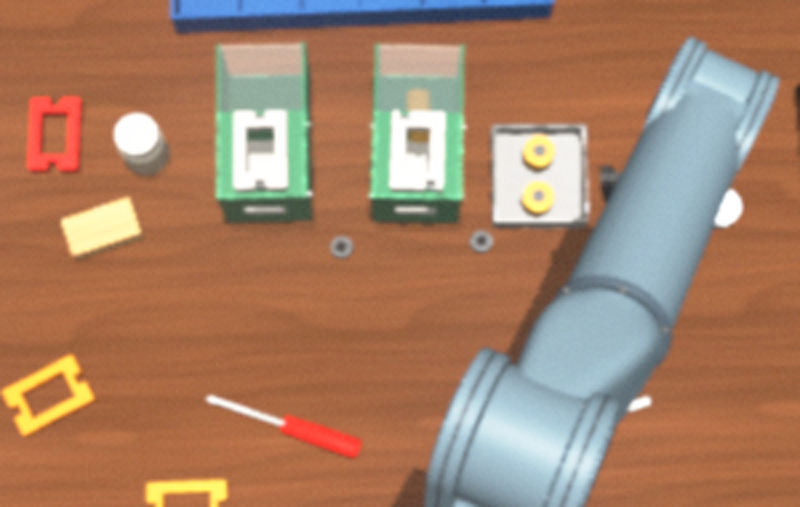

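View pics/s6.png

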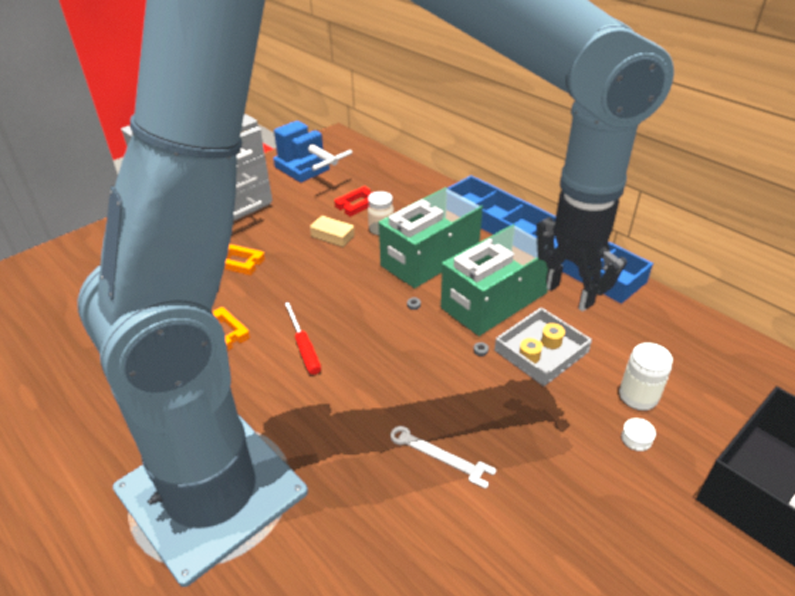

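Run:
```python
from h import *
im,P=grab("top"); hsv=cv2.cvtColor(im,cv2.COLOR_RGB2HSV).astype(int)
m=(hsv[...,0]>12)&(hsv[...,0]<33)&(hsv[...,1]>80)&(abs(P[...,0]-.65)<.12)&(abs(P[...,1]+.01)<.04)
for v,u in np.argwhere(m)[::6]: print(u,v,P[v,u].round(3),im[v,u])
print([(d["pixel"],round(d["conf"],2)) for d in eyes.spot_in("bush_1","top")]); grab("side"); print([(d["pixel"],round(d["conf"],2)) for d in eyes.spot_in("bush_1","side")])
```

```text
275 133 [ 0.68  -0.011  0.112] [217 192 148]
279 144 [ 0.665 -0.025  0.042] [142 116  86]
278 145 [ 0.662 -0.021  0.04 ] [153 119  70]
276 146 [ 0.661 -0.014  0.034] [154 119  68]
275 147 [ 0.657 -0.011  0.034] [155 128  85]
278 148 [ 0.653 -0.021  0.035] [163 141 110]
270 178 [ 0.561  0.01  -0.013] [87 74 56]
276 178 [ 0.557 -0.01  -0.003] [98 81 60]
283 178 [ 0.555 -0.034  0.003] [93 82 59]
[]
[([387.8, 235.3], 0.61), ([372.0, 245.0], 0.56), ([292.4, 208.9], 0.32)]
```

```bash
python3 -c "
from h import *
print(robot.job_done())"
```

```text
the job is handed in; nothing more can be done
None
```

I handed the job in at about 34 s of the 210 s limit: both plates are seated and released, the two undersize bushings are in the no-go box, the two oversize ones are in the tray, and the go box is empty because none of the four bushings found was good; of the oversize pair, one stopped at the go slot and the other I sorted only by its matching finger gap.

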